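# Line up lenses by size along an optical rail

### The arm

A 6-joint arm with a two-finger parallel gripper is mounted at the origin on the work surface. World frame = base frame: x ahead of the robot, y to its left, z up, the work surface at z = 0. Lengths are in m, angles in degrees, forces in N, time in s.
With the tool pointing down it reaches from about 0.25 to 0.725 m from the base axis. Payload 9.7 kg.
Tool frame: the origin (TCP) lies on the centre line of the jaws, within the pads' length; the fingertips stand 19 mm ahead of it and the grasp point (between the pads) is the TCP; z points along the fingers, y is the direction in which the jaws open and shut (so a half turn about z gives the same grasp; the last joint's range is limited). The gripper opens to 85 mm and grips with 20 to 120 N. Pads are 22 mm wide; open, the fingers measure 114 mm over their backs; the gripper's body (76 mm by 85 mm) begins 54 mm behind the grasp point. The pads swing forward as they close: fully open they stand 13 mm farther back than shut.
Start: joints at [72.594, 4.979, 10.078, 95.1, 0, 90], TCP at [0.165, 0.525, 0.214] pointing down, gripper open.
Joint ranges: [-179.16, 179.16], [-48.56, 103.87], [-65.8, 70.77], [-126.05, 130.52], [-82.76, 87.17], [-180, 180]. Speed limits (degrees/s): [127.2, 127.2, 147.25, 180, 180, 180].

### API

Orientations are given as [roll, pitch, yaw] about the fixed x, y, z axes, in that order (R = Rz(yaw) Ry(pitch) Rx(roll)).
In Python, from workcell import bot gives the robot as it stands.
- The arm moves only by the tool servo_tool, never from a script. Its argument "motion" is a list that holds one entry, the list of rows, each a list of 6 numbers: the shift along the tool's x, y, z in mm, then the turn, a rotation vector about the tool's x, y, z in rad. A call has 1 to 5 rows; each row shifts and turns the commanded pose from where the row before left it, along the tool's axes as they then stand; what a row does not reach is not made up. A row lasts 1/10 s, in which the tool goes at most 50 mm and 8.59 degrees, less where a joint would pass 70% of its speed; a pose out of reach is approached as far as the arm can. A call is refused whole if a number of a shift passes 50 or a number of a turn 0.15, either way. A call with a gripper value outside its range is refused whole. "gripper" is the finger opening in mm, from 0 to 85.4, set as the call begins (left out, the last holds). The fingers move at their own pace and stop on an object; "newtons" is the grip in N (left out, the last holds). Time passes only in rows, so rows that do not move let the fingers close. It gives the time, the measured TCP pose, the force and the opening at its end, in the units of the state.
- bot.get_obs(): the state, without advancing time (a new reading comes with each control period).
- bot.camera(name): name is "scene" or "top" or "wrist"; returns a dict with "color" (420x560x3 uint8, red, green, blue), "fx", "fy", "cx", "cy" (pixels), "R" (3x3) and "t" (3): a world point X has camera coordinates R X + t. Camera axes: x right, y down, z forward; pixel columns grow to the right and rows downward; lengths in m; the calibration is good to about 2 mm. A picture is of the moment at which its call begins. There is no depth.
- bot.job_done(): hands the job in, once; it reports no verdict.
Trained networks look in a picture, given as the dict that the camera call returned (one of the last four; its "shot" number tells which), for a name from the list of things; names that differ only in an ending like _2 or _b are one class to them, and where a whole thing is asked for, a point or a joint stands for the part that bears it (a point fixed in the world has none). Each returns a list of dicts, best first, with "confidence" (0 to 1); they miss things now and then, are a little off and sometimes report something else, mostly with a low value. They report only what shows in the picture. A call takes as long as a camera call.
- bot.look_for(picture, label): "rect" ([left, top, width, height] in pixels, round what is visible of it).
The state is a dict: "time": time; "q": joint angles; "qd": joint speeds; "joint_efforts": joint torques, N m; "ee_pos": TCP position; "tcp_rot": TCP orientation; "wrist_force": force on the tool from outside, world axes, zero at the start; "torque": the same for the moment, N m; "opening": finger opening in m.
Only numpy, scipy, OpenCV 4.12 (cv2) and the standard library are available. Lean on these libraries where they do the work, as an engineer would, in place of code of your own. Each camera call takes 0.05 s, during which the arm holds its last target.

### The job

The laser beam widens on its way to the white screen, so set the four mounted lenses on the four rail carriers in order of size, the smallest on the carrier nearest the laser and the largest nearest the screen. Stand each one upright in the middle of its carrier with its glass facing squarely along the rail, and let go of it. Do not knock any lens over, and leave the cardboard box where it is.

Things in the scene. Friction and masses are not known exactly. Their poses are not given: they have to be found in the camera images.
- lens_s: Smallest of four loose lenses: glass in an upright black ring, outer diameter 30 mm, 10 mm thick, centre 75 mm up, on a black post and dark steel foot 44 x 40 x 10 mm (x, y, z). Black grip tab on top, 18 (x) x 10 (y) mm, 90 to 112 mm above the underside, its faces flush with the ring's. Origin: centre of the foot's underside; z up, y along the lens axis (through the glass). About 160 g.
- lens_m: Second smallest of four loose lenses: glass in an upright black ring, outer diameter 46 mm, 10 mm thick, centre 75 mm up, on a black post and dark steel foot 44 x 40 x 10 mm (x, y, z). Black grip tab on top, 18 (x) x 10 (y) mm, 98 to 120 mm above the underside, its faces flush with the ring's. Origin: centre of the foot's underside; z up, y along the lens axis (through the glass). About 180 g.
- lens_l: Second largest of four loose lenses: glass in an upright black ring, outer diameter 62 mm, 10 mm thick, centre 75 mm up, on a black post and dark steel foot 44 x 40 x 10 mm (x, y, z). Black grip tab on top, 18 (x) x 10 (y) mm, 106 to 128 mm above the underside, its faces flush with the ring's. Origin: centre of the foot's underside; z up, y along the lens axis (through the glass). About 200 g.
- lens_xl: Largest of four loose lenses: glass in an upright black ring, outer diameter 78 mm, 10 mm thick, centre 75 mm up, on a black post and dark steel foot 44 x 40 x 10 mm (x, y, z). Black grip tab on top, 18 (x) x 10 (y) mm, 114 to 136 mm above the underside, its faces flush with the ring's. Origin: centre of the foot's underside; z up, y along the lens axis (through the glass). About 220 g.
- carrier_a: Carrier 1 of four along the aluminium rail, counted from the robot's right (-y): fixed aluminium plate 60 x 50 x 12 mm (x, y, z), flat bare top, orange thumbscrew on the robot's side. Origin: centre of its underside, 30 mm above the table; its top, where a lens foot stands, is 12 mm above that. y along the rail and beam. Neighbours 80 to 100 mm apart.
- carrier_b: Carrier 2 of four along the aluminium rail, counted from the robot's right (-y): fixed aluminium plate 60 x 50 x 12 mm (x, y, z), flat bare top, orange thumbscrew on the robot's side. Origin: centre of its underside, 30 mm above the table; its top, where a lens foot stands, is 12 mm above that. y along the rail and beam. Neighbours 80 to 100 mm apart.
- carrier_c: Carrier 3 of four along the aluminium rail, counted from the robot's right (-y): fixed aluminium plate 60 x 50 x 12 mm (x, y, z), flat bare top, orange thumbscrew on the robot's side. Origin: centre of its underside, 30 mm above the table; its top, where a lens foot stands, is 12 mm above that. y along the rail and beam. Neighbours 80 to 100 mm apart.
- carrier_d: Carrier 4 of four along the aluminium rail, counted from the robot's right (-y): fixed aluminium plate 60 x 50 x 12 mm (x, y, z), flat bare top, orange thumbscrew on the robot's side. Origin: centre of its underside, 30 mm above the table; its top, where a lens foot stands, is 12 mm above that. y along the rail and beam. Neighbours 80 to 100 mm apart.
- laser: Black tube, 44 mm diameter, 110 mm long, along the rail, fixed beyond one end (left or right) of the row of carriers; alike at both ends. A fixed white upright screen, 100 mm wide, top 167 mm above the table, stands beyond the other end. Origin: underside of its carriage, 30 mm above the table, about 135 mm from the nearest carrier, 405 mm from the farthest; tube top 109 mm above it.
- box: Bystander: closed cardboard box 70 x 55 x 30 mm, loose on the table to the right (-y) of the lenses. Origin: centre of its underside. Also near, not part of the job: a screwdriver lying between robot and lenses and a sensor stand, 0.2 m tall, far left.

How it is judged:
By the outcome, as a careful person would: the job done as asked, in the order asked, and still so for the second after the job is handed in, with the robot touching nothing.
It also fails if it takes over 136 s, if anything falls off the work surface, if the arm or the gripper's body presses on something with over 40 N, if the wrist force passes 120 N, or if a joint passes its speed limit or range.

## Working session

There is one attempt and no reset: what is moved stays moved. The work goes in short steps, Python scripts to look and compute and a tool call to move; the robot and the scene stay as the last step left them, time stands still between calls to the robot, and variables do not carry over. Pictures are saved under pics/ and viewed, and the job is handed in when it is done.

Besides the shell and the picture viewer there is one more tool, called by a JSON object that holds its "fn" and its "kwargs", one argument or row to a line. servo_tool: Moves the arm, as the interface text tells. Its arguments: {"type":"object","properties":{"motion":{"type":"array","items":{"type":"array","items":{"type":"array","items":{"type":"number"}}}},"gripper":{"type":"number"},"newtons":{"type":"number"}},"required":["motion"]}

```bash
ls; mkdir -p pics; python3 - <<'E'
from workcell import bot
import cv2,pickle
o=bot.get_obs(); print(o)
for n in ["scene","top","wrist"]:
    p=bot.camera(n); pickle.dump(p,open(f"{n}0.pkl","wb"))
    cv2.imwrite(f"pics/{n}0.png",p["color"][:,:,::-1])
    print(n,p["fx"],p["cx"],p["cy"],p["R"],p["t"])
    for l in ["lens_s","lens_m","lens_l","lens_xl","carrier_a","laser","box"]:
        print(l,[(d["rect"],round(d["confidence"],2)) for d in bot.look_for(p,l)][:5])
E
```

```text
pics
{'time': 0.0, 'q': array([ 7.25926007e+01,  5.01091714e+00,  1.00337782e+01,  9.50989916e+01,
       -1.25200423e-03,  8.99985644e+01]), 'qd': array([ 0.00667137, -0.04661484, -0.08082885,  0.01390315,  0.03075989,
        0.05812475]), 'joint_efforts': array([ 4.67057434e-04, -5.20391679e+01,  4.64804184e+01,  1.62232993e-02,
        4.77089941e-05,  9.84332274e-06]), 'ee_pos': array([0.16447098, 0.52456804, 0.21327878]), 'tcp_rot': array([-1.79923869e+02,  1.25009566e-03,  1.62594038e+02]), 'wrist_force': array([-0.20368071, -0.01632147, -0.91726437]), 'torque': array([ 0.03081474, -0.01040912,  0.02317488]), 'opening': 0.08551853269770715}
scene 446.18671076037634 281.18535639001817 209.92734714178954 [[-0.44959251  0.89314896  0.01230917]
 [ 0.64233876  0.3328544  -0.69036864]
 [-0.6206992  -0.30247791 -0.72335304]] [ 0.28689535 -0.3012815   1.21072104]
lens_s [([213.2, 114.0, 26.7, 56.4], 0.95), ([439.2, 198.7, 29.6, 53.7], 0.75), ([341.4, 164.4, 27.5, 53.5], 0.67)]
lens_m [([213.2, 114.0, 26.7, 56.4], 0.95), ([439.2, 198.7, 29.6, 53.7], 0.75), ([341.4, 164.4, 27.5, 53.5], 
[... 948 characters left out ...]
, 19.4, 29.8], 0.74), ([138.7, 249.1, 25.7, 20.8], 0.55)]
lens_xl [([276.2, 237.4, 16.8, 34.4], 0.6)]
carrier_a [([263.9, 159.4, 16.9, 32.1], 0.96), ([225.8, 163.4, 18.6, 28.3], 0.96), ([295.8, 157.7, 20.2, 30.9], 0.71), ([186.9, 159.0, 22.7, 39.2], 0.69)]
laser [([344.7, 143.7, 47.8, 45.1], 0.57)]
box [([405.6, 233.0, 22.7, 29.1], 0.81), ([259.5, 161.3, 23.4, 30.2], 0.69)]
wrist 298.12991271083393 275.6715229712308 206.83804826181017 [[ 3.00087442e-01  9.53911662e-01  2.63105103e-04]
 [ 9.01895168e-01 -2.83813585e-01  3.25630090e-01]
 [ 3.10697013e-01 -9.74802075e-02 -9.45497210e-01]] [-0.54984266 -0.04242323  0.3819695 ]
lens_s []
lens_m []
lens_l []
lens_xl []
carrier_a []
laser []
box []
```

```bash
python3 - <<'E'
import cv2
im=cv2.imread("pics/top0.png")[120:300,100:460]; cv2.imwrite("pics/top0z.png",cv2.resize(im,None,fx=2.2,fy=2.2,interpolation=cv2.INTER_CUBIC))
im=cv2.imread("pics/scene0.png")[90:330,100:480]; cv2.imwrite("pics/scene0z.png",cv2.resize(im,None,fx=2.1,fy=2.1,interpolation=cv2.INTER_CUBIC))
E
```

```text
(no output)
```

View pics/top0z.png

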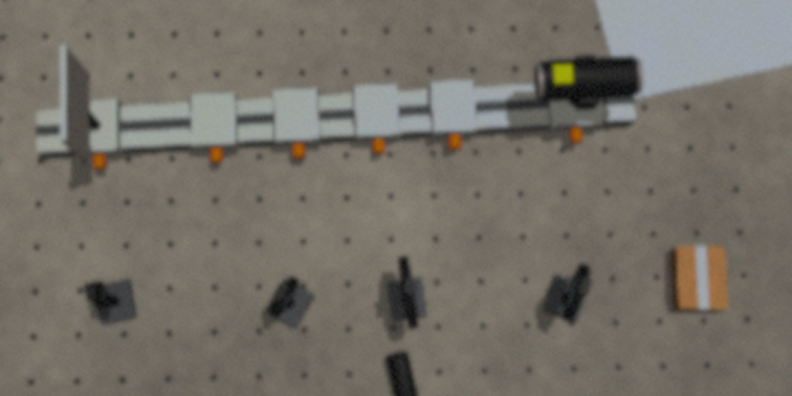

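View pics/scene0z.png

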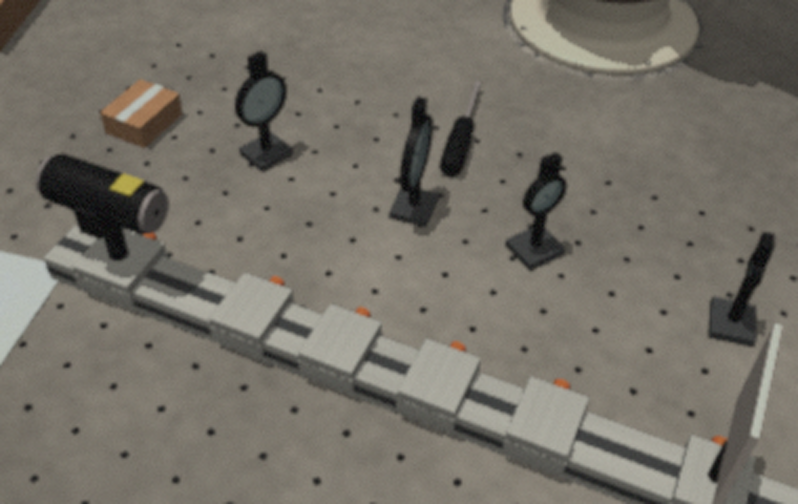

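View pics/top0.png

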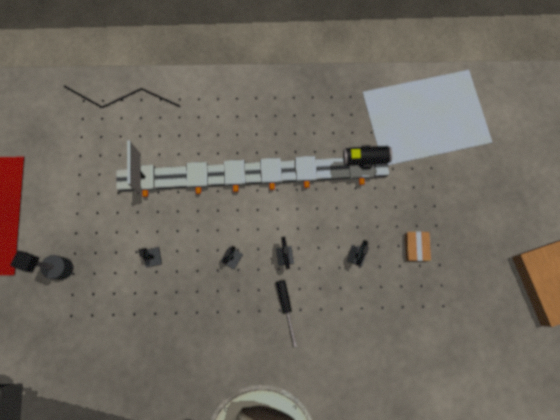

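```bash
cat > h.py <<'E'
import numpy as np,cv2,pickle
def campos(p): return -np.array(p["R"]).T@np.array(p["t"])
def p2w(p,u,v,z):
    R=np.array(p["R"]);d=R.T@np.array([(u-p["cx"])/p["fx"],(v-p["cy"])/p["fy"],1]);c=campos(p)
    return c+d*(z-c[2])/d[2]
def w2p(p,X):
    X=np.atleast_2d(X);c=(np.array(p["R"])@X.T).T+np.array(p["t"])
    return np.c_[p["fx"]*c[:,0]/c[:,2]+p["cx"],p["fy"]*c[:,1]/c[:,2]+p["cy"]]
def lens_model(k):
    r=dict(s=15,m=23,l=31,xl=39)[k]; 
    def box(x,y,z0,z1): return np.array([[sx*x/2,sy*y/2,z] for z in(z0,z1) for sx in(-1,1) for sy in(-1,1)])/1e3
    a=np.linspace(0,2*np.pi,40)
    ring=np.array([[r*np.cos(t),s,75+r*np.sin(t)] for t in a for s in(-5,5)])/1e3
    top=dict(s=112,m=120,l=128,xl=136)[k]
    return [box(44,40,0,10),ring,box(18,10,top-22,top),box(10,10,10,75-r)]
def place(P,x,y,yaw,z0=0):
    c,s=np.cos(yaw),np.sin(yaw); return P@np.array([[c,s,0],[-s,c,0],[0,0,1]])+[x,y,z0]
def snap(n,name,rois=None):
    from workcell import bot
    p=bot.camera(n);pickle.dump(p,open(name+".pkl","wb"));cv2.imwrite(f"pics/{name}.png",p["color"][:,:,::-1]);return p
E
python3 - <<'E'
from h import *
p=pickle.load(open("top0.pkl","rb"))
print("cam",campos(p), campos(pickle.load(open("wrist0.pkl","rb"))))
s=lambda u,v:(100+u/2.2,120+v/2.2)
for n,uv in dict(lef=(112,300),m2=(290,302),xl=(408,297),l=(567,298)).items(): print(n,p2w(p,*s(*uv),0.01))
for n,uv in dict(d=(214,118),c=(297,114),b=(377,109),a=(453,105)).items(): print(n,p2w(p,*s(*uv),0.042))
E
```

```text
cam [ 0.30528539 -0.0377567   1.22247319] [0.0845854  0.5496955  0.37511004]
lef [0.43657644 0.26155502 0.01      ]
m2 [0.42967069 0.06459079 0.01      ]
xl [ 0.43212851 -0.06685006  0.01      ]
l [ 0.42679028 -0.24483915  0.01      ]
d [0.63435272 0.14575278 0.042     ]
c [0.63713923 0.05307485 0.042     ]
b [ 0.64117111 -0.03670968  0.042     ]
a [ 0.64414433 -0.12240419  0.042     ]
```

View pics/wrist0.png

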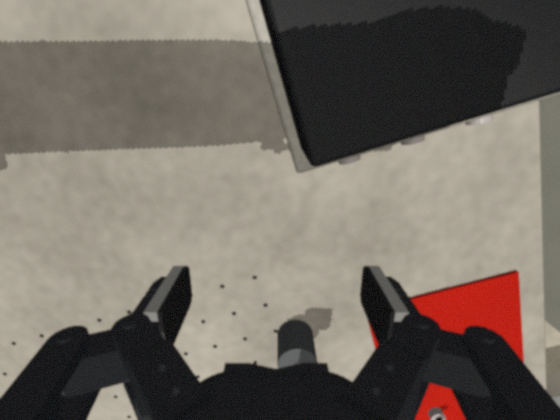

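```bash
cat >> h.py <<'E'
def plan(tgt,yaw,cur=None,cyaw=None,step=45,ang=7.5):
    """tgt world m, yaw deg; tool down. prints calls of 5 rows"""
    from workcell import bot
    o=bot.get_obs()
    cur=np.array(o["ee_pos"] if cur is None else cur); cyaw=o["tcp_rot"][2] if cyaw is None else cyaw
    d=np.array(tgt)-cur; dy=(yaw-cyaw+180)%360-180
    n=max(1,int(np.ceil(max(np.linalg.norm(d)*1e3/step,abs(dy)/ang))))
    print("from",cur.round(4),round(cyaw,2),"rp",o["tcp_rot"][:2].round(2),"t",round(o["time"],1),"n",n)
    rows=[]
    for i in range(n):
        a=np.radians(cyaw+dy*i/n);w=d/n*1e3
        rows.append([round(float(v),1) for v in (np.cos(a)*w[0]+np.sin(a)*w[1],np.sin(a)*w[0]-np.cos(a)*w[1],-w[2])]+[0,0,round(-np.radians(dy/n),4)])
    for i in range(0,n,5): print(rows[i:i+5])
def obs():
    from workcell import bot
    o=bot.get_obs();print(o["ee_pos"].round(4),o["tcp_rot"].round(2),o["wrist_force"].round(1),round(o["opening"]*1e3,1),round(o["time"],2))
E
python3 - <<'E'
from h import *
plan((.20,.40,.30),170)
plan((.51,.26,.23),180,(.20,.40,.30),170)
E
```

```text
from [0.1645 0.5248 0.214 ] 162.59 rp [-180.   -0.] t 1.2 n 4
[[-17.8, -27.1, -21.5, 0, 0, np.float64(-0.0323)], [-16.9, -27.7, -21.5, 0, 0, np.float64(-0.0323)], [-16.0, -28.2, -21.5, 0, 0, np.float64(-0.0323)], [-15.1, -28.7, -21.5, 0, 0, np.float64(-0.0323)]]
from [0.2 0.4 0.3] 170 rp [-180.   -0.] t 1.2 n 8
[[-41.2, -10.5, 8.7, 0, 0, np.float64(-0.0218)], [-41.0, -11.4, 8.7, 0, 0, np.float64(-0.0218)], [-40.7, -12.3, 8.7, 0, 0, np.float64(-0.0218)], [-40.4, -13.2, 8.7, 0, 0, np.float64(-0.0218)], [-40.1, -14.1, 8.7, 0, 0, np.float64(-0.0218)]]
[[-39.8, -14.9, 8.7, 0, 0, np.float64(-0.0218)], [-39.5, -15.8, 8.7, 0, 0, np.float64(-0.0218)], [-39.1, -16.7, 8.7, 0, 0, np.float64(-0.0218)]]
```

{"fn": "servo_tool", "kwargs": {
  "motion": [
    [[-18,-27,-21.5,0,0,-0.032],[-17,-28,-21.5,0,0,-0.032],[-16,-28,-21.5,0,0,-0.032],[-15,-29,-21.5,0,0,-0.032]]
  ]
}}

```text
time: 1.6
ee_pos: [0.2002, 0.3984, 0.3008]
tcp_rot: [180.0, 0.0, 170.0]
wrist_force: [0.7, 0.5, 0.6]
opening: 0.0854
```

{"fn": "servo_tool", "kwargs": {
  "motion": [
    [[-41,-10.5,9,0,0,-0.022],[-41,-11.5,9,0,0,-0.022],[-41,-12.5,9,0,0,-0.022],[-40,-13,9,0,0,-0.022],[-40,-14,9,0,0,-0.022]]
  ]
}}

```text
time: 2.1
ee_pos: [0.3948, 0.3109, 0.2548]
tcp_rot: [180.0, 0.0, 176.3]
wrist_force: [1.1, 1.3, 0.3]
opening: 0.0854
```

{"fn": "servo_tool", "kwargs": {
  "motion": [
    [[-40,-15,9,0,0,-0.022],[-39,-16,9,0,0,-0.022],[-39,-16.5,9,0,0,-0.022],[0,0,0,0,0,0]]
  ]
}}

```text
time: 2.5
ee_pos: [0.5121, 0.2569, 0.2252]
tcp_rot: [-179.9, -0.1, 179.8]
wrist_force: [-0.4, -0.6, -0.4]
opening: 0.0857
```

```bash
python3 - <<'E'
from h import *
obs(); p=snap("wrist","w1"); print(campos(p))
E
```

```text
[0.5121 0.2569 0.2252] [-1.7988e+02 -1.3000e-01  1.7984e+02] [-0.4 -0.6 -0.4] 85.7 2.5
[0.42872346 0.25724364 0.38644217]
```

View pics/w1.png

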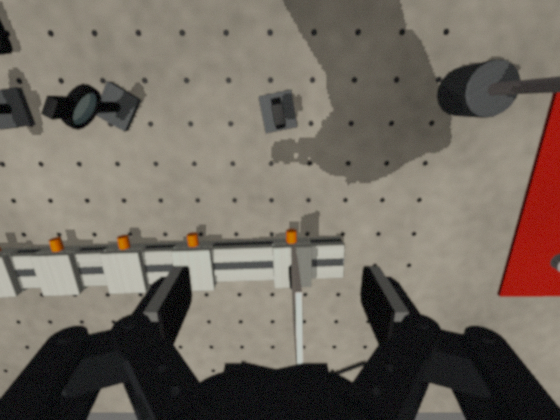

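```bash
python3 - <<'E'
from h import *
im=cv2.imread("pics/w1.png")
a=im[70:150,30:160];b=im[70:150,230:360]
cv2.imwrite("pics/w1z.png",np.hstack([cv2.resize(x,None,fx=3,fy=3,interpolation=cv2.INTER_CUBIC) for x in(a,b)]))
g=cv2.cvtColor(im,cv2.COLOR_BGR2GRAY)
print(g[75:146:3,255:306:3])
E
```

```text
[[140 138 135 136 136 132 136 136 135 136 134 134 137 137 137 137 136]
 [141 138 137 134 123  80 123 137 136 137 135 136 135 134 136 137 137]
 [140 141 138 138 122  75 119 138 139 138 138 137 138 136 138 139 140]
 [142 139 141 139 137 134 137 140 138 137 140 140 139 141 138 140 140]
 [141 140 139 139 138 138 138 138 138 138 135 139 140 139 138 139 137]
 [143 141 140 137 135 138 138 134 130 124  99  93 105 141 139 139 140]
 [143 142 143 132 115 113 109  94  92  91  76  69  82 128 132 132 136]
 [142 127 101  97  94  89  91  82  79  69  55  54  65  98 102 108 135]
 [141 119  98  99  93  74  34  24  33  66  55  52  55  89  92  96 137]
 [142 132  95  95  94  81  18  23  23  50  54  56  55  85  93  95 139]
 [140 133  95  95  94  85  56  56  58  49  51  57  53  88  96  96 138]
 [140 138 102  94  93  88  65  65  62  48  56  46  54  72  96  93 131]
 [137 141 110  94  92  93  65  63  62  54  47  51  56  67 106 128 141]
 [141 142 120  92  96  94  64  64  66  56  56  55  52  61 114 143 141]
 [142 142 136  97  93  95  69  69  61  58  52  56  52  61 126 144 144]
 [142 140 138  99  93  91  76  65  63  53  61  87  87  85 119 142 143]
 [138 143 142 102  93  92  83  62  56  48  57  90  87  87 104 139 142]
 [136 140 142 111  94  94  92  40  22  23  63  89  92  93 119 143 143]
 [138 137 141 116  94  94  91  79  77  96 107 124 133 143 146 146 146]
 [138 141 141 133 101 110 125 132 139 146 145 142 143 147 148 150 149]
 [140 145 144 142 142 140 144 146 145 147 148 146 146 145 151 151 150]
 [140 142 143 145 142 143 144 145 145 143 143 129 127 142 147 112 109]
 [138 141 144 143 142 144 144 125 119  99 103  99 101 111 137 102 100]
 [137 143 145 144 144 147 121 100 102 100 102 100 100 103 102 100  99]]
```

View pics/w1z.png

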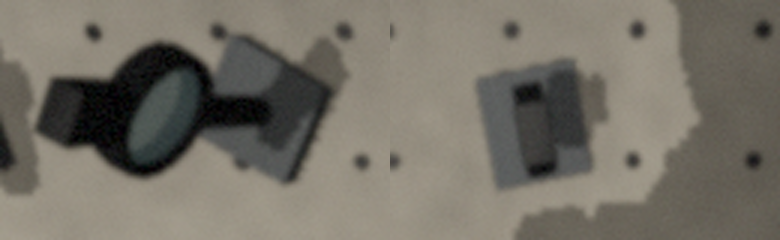

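{"fn": "servo_tool", "kwargs": {
  "motion": [
    [[0,40,0,0,0,0],[0,40,0,0,0,0],[0,40,0,0,0,0],[0,40,0,0,0,0],[0,32,0,0,0,0]]
  ]
}}

```text
time: 3.05
ee_pos: [0.5076, 0.454, 0.2285]
tcp_rot: [180.0, 0.0, -179.9]
wrist_force: [-0.5, -0.7, 0.9]
opening: 0.0851
```

```bash
python3 - <<'E'
from h import *
obs(); p=snap("wrist","w2"); print(campos(p))
E
```

```text
[0.5076 0.454  0.2285] [ 1.7996e+02  1.0000e-02 -1.7990e+02] [-0.5 -0.7  0.9] 85.1 3.05
[0.42374327 0.4535507  0.38961914]
```

{"fn": "servo_tool", "kwargs": {
  "motion": [
    [[0,45,0,0,0,0],[0,45,0,0,0,0],[0,40,0,0,0,0],[0,0,0,0,0,0]]
  ]
}}

```text
time: 3.5
ee_pos: [0.5082, 0.5765, 0.2242]
tcp_rot: [-179.9, -0.2, -179.8]
wrist_force: [-0.0, -0.1, -1.3]
opening: 0.0856
```

```bash
python3 - <<'E'
from h import *
obs(); p=snap("wrist","w3"); print(campos(p))
E
```

```text
[0.5082 0.5765 0.2242] [-179.86   -0.18 -179.75] [-0.  -0.1 -1.3] 85.6 3.5
[0.42491182 0.57631334 0.3855402 ]
```

{"fn": "servo_tool", "kwargs": {
  "motion": [
    [[0,45,0,0,0,0],[0,45,0,0,0,0],[0,45,0,0,0,0],[0,45,0,0,0,0],[0,0,0,0,0,0]]
  ]
}}

```text
time: 4.05
ee_pos: [0.4661, 0.6981, 0.1883]
tcp_rot: [176.1, 2.8, -179.9]
wrist_force: [0.1, -1.3, -1.3]
opening: 0.0856
```

```bash
python3 - <<'E'
from h import *
obs(); p=snap("wrist","w4"); print(campos(p))
f=lambda n,a,b:cv2.resize(cv2.imread(f"pics/{n}.png")[50:200,a:a+130],None,fx=3,fy=3,interpolation=cv2.INTER_CUBIC)
cv2.imwrite("pics/w234.png",np.hstack([cv2.resize(cv2.imread(f"pics/{n}.png")[60:190,215:345],None,fx=2,fy=2,interpolation=cv2.INTER_CUBIC) for n in("w2","w3","w4")]))
E
```

```text
[0.4661 0.6981 0.1883] [ 176.13    2.8  -179.9 ] [ 0.1 -1.3 -1.3] 85.6 4.05
[0.37465965 0.687004   0.34474314]
```

View pics/w234.png

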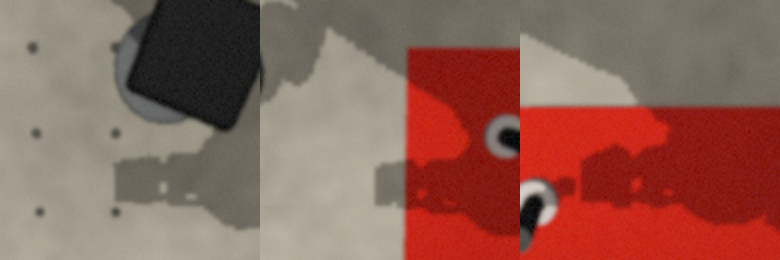

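View pics/w3.png

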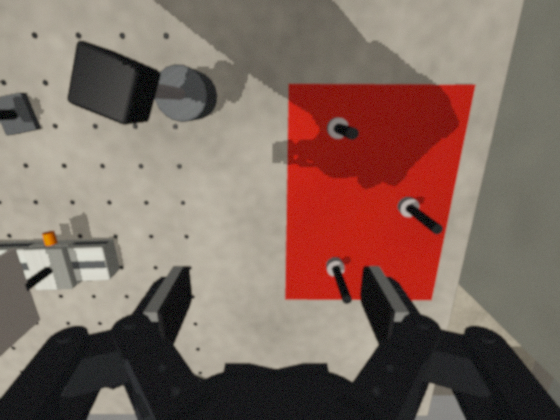

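I moved the wrong way: at yaw 180, tool +y is world +y. Nothing was touched. I'll go up and back, clear of the sensor stand.

{"fn": "servo_tool", "kwargs": {
  "motion": [
    [[10,-20,-40,0,0,0],[10,-30,-40,0,0,0],[0,-45,-15,0,0,0],[0,-45,0,0,0,0],[0,-45,0,0,0,0]]
  ]
}}

```text
time: 4.6
ee_pos: [0.4456, 0.514, 0.2711]
tcp_rot: [176.0, 3.0, 179.9]
wrist_force: [0.7, -0.3, 0.9]
opening: 0.0849
```

```bash
cat >> h.py <<'E'
def fixrot(yaw):
    from workcell import bot
    from scipy.spatial.transform import Rotation as Ro
    o=bot.get_obs();R=Ro.from_euler("xyz",o["tcp_rot"],degrees=True);T=Ro.from_euler("xyz",[180,0,yaw],degrees=True)
    print("rotvec",(R.inv()*T).as_rotvec().round(4))
E
python3 - <<'E'
from h import *
obs(); fixrot(180)
E
```

```text
[0.4456 0.514  0.2711] [175.98   3.   179.86] [ 0.7 -0.3  0.9] 84.9 4.6
rotvec [ 0.0701  0.0524 -0.0006]
```

{"fn": "servo_tool", "kwargs": {
  "motion": [
    [[0,0,-40,0.035,0.026,0],[0,0,-15,0.035,0.026,0],[-15,-40,0,0,0,0],[-15,-45,0,0,0,0],[-15,-45,0,0,0,0]]
  ]
}}

```text
time: 5.1
ee_pos: [0.4897, 0.3823, 0.3167]
tcp_rot: [179.7, 0.2, 180.0]
wrist_force: [1.0, -0.1, 0.3]
opening: 0.0853
```

{"fn": "servo_tool", "kwargs": {
  "motion": [
    [[-10,-45,0,0,0,0],[-10,-45,0,0,0,0],[0,-45,10,0,0,0],[0,-45,20,0,0,0],[0,-45,20,0,0,0]]
  ]
}}

```text
time: 5.6
ee_pos: [0.5083, 0.157, 0.2659]
tcp_rot: [179.7, 0.3, 179.9]
wrist_force: [0.5, 0.3, 0.5]
opening: 0.0856
```

```bash
python3 - <<'E'
from h import *
obs(); fixrot(180)
plan((.51,.065,.23),180)
E
```

```text
[0.5083 0.157  0.2659] [179.71   0.34 179.93] [0.5 0.3 0.5] 85.6 5.6
rotvec [ 0.0051  0.0059 -0.0012]
from [0.5083 0.157  0.2659] 179.93 rp [179.71   0.34] t 5.6 n 3
[[-0.6, -30.7, 12.0, 0, 0, np.float64(-0.0004)], [-0.6, -30.7, 12.0, 0, 0, np.float64(-0.0004)], [-0.6, -30.7, 12.0, 0, 0, np.float64(-0.0004)]]
```

{"fn": "servo_tool", "kwargs": {
  "motion": [
    [[0,-31,12,0.0025,0.003,0],[0,-31,12,0.0025,0.003,0],[0,-31,12,0,0,0],[0,0,0,0,0,0]]
  ]
}}

```text
time: 6.0
ee_pos: [0.5078, 0.0632, 0.2287]
tcp_rot: [-179.9, -0.2, 179.7]
wrist_force: [-0.3, 0.2, 0.7]
opening: 0.0851
```

```bash
python3 - <<'E'
from h import *
obs(); p=snap("wrist","v2"); print(campos(p))
E
```

```text
[0.5078 0.0632 0.2287] [-179.92   -0.18  179.75] [-0.3  0.2  0.7] 85.1 6.0
[0.42448385 0.06363278 0.39003684]
```

{"fn": "servo_tool", "kwargs": {
  "motion": [
    [[0,-45,0,0,0,0],[0,-45,0,0,0,0],[0,-42,0,0,0,0],[0,0,0,0,0,0]]
  ]
}}

```text
time: 6.45
ee_pos: [0.509, -0.0682, 0.23]
tcp_rot: [-179.9, -0.1, 179.8]
wrist_force: [-0.4, 0.5, -0.6]
opening: 0.0851
```

```bash
python3 - <<'E'
from h import *
obs(); p=snap("wrist","v3"); print(campos(p))
E
```

```text
[ 0.509  -0.0682  0.23  ] [-1.7991e+02 -7.0000e-02  1.7977e+02] [-0.4  0.5 -0.6] 85.1 6.45
[ 0.42536609 -0.06775393  0.39123848]
```

{"fn": "servo_tool", "kwargs": {
  "motion": [
    [[0,-45,0,0,0,0],[0,-45,0,0,0,0],[0,-45,0,0,0,0],[0,-43,0,0,0,0],[0,0,0,0,0,0]]
  ]
}}

```text
time: 7.0
ee_pos: [0.5094, -0.2454, 0.229]
tcp_rot: [-179.9, -0.2, 179.8]
wrist_force: [-0.0, 0.9, -0.5]
opening: 0.0856
```

```bash
python3 - <<'E'
from h import *
obs(); p=snap("wrist","v4"); print(campos(p))
cv2.imwrite("pics/v234.png",np.hstack([cv2.resize(cv2.imread(f"pics/{n}.png")[60:190,215:345],None,fx=2,fy=2,interpolation=cv2.INTER_CUBIC) for n in("v2","v3","v4")]))
E
```

```text
[ 0.5094 -0.2454  0.229 ] [-1.7993e+02 -1.6000e-01  1.7984e+02] [-0.   0.9 -0.5] 85.6 7.0
[ 0.42611233 -0.24512909  0.39032224]
```

View pics/v234.png

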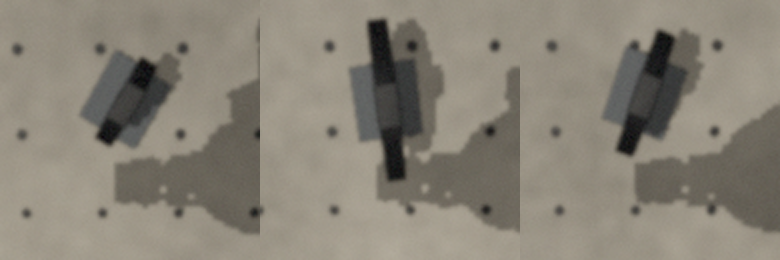

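View pics/v3.png

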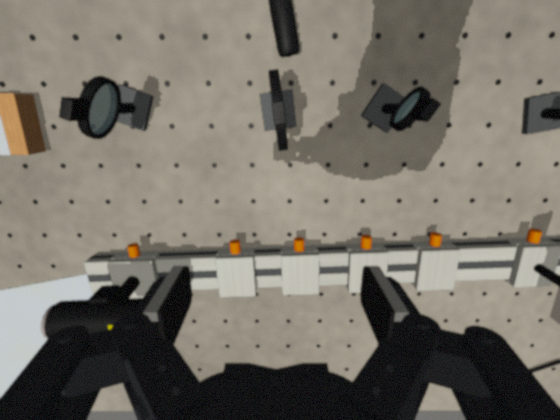

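```bash
cat > fit.py <<'E'
from h import *
from scipy.optimize import minimize
def sil(p,k,x,y,yaw,z0=0,S=4,box=None):
    u0,v0,w,h=box; m=np.zeros((h*S,w*S),np.uint8)
    for P in lens_model(k):
        q=w2p(p,place(P,x,y,yaw,z0)); q=(q-[u0,v0]+.5)*S-.5
        cv2.fillConvexPoly(m,cv2.convexHull(q.astype(np.float32)).round().astype(np.int32)[:,0],255)
    return cv2.resize(m,(w,h),interpolation=cv2.INTER_AREA)/255.
def mask(p,box):
    u0,v0,w,h=box; c=p["color"][v0:v0+h,u0:u0+w].astype(float); c=cv2.GaussianBlur(c,(3,3),0)
    d=c[...,0]-c[...,2]; g=c.mean(2)
    return ((d/np.maximum(g,1)<0.045)|(g<70)).astype(float)
def fit(p,k,x,y,yaw,z0=0,pad=12):
    q=w2p(p,np.vstack([place(P,x,y,yaw,z0) for P in lens_model(k)]))
    a=np.floor(q.min(0)-pad).astype(int);b=np.ceil(q.max(0)+pad).astype(int);a=np.maximum(a,0)
    box=(a[0],a[1],min(b[0],560)-a[0],min(b[1],420)-a[1]); M=mask(p,box)
    f=lambda t:np.abs(sil(p,k,x+t[0]/1e3,y+t[1]/1e3,yaw+t[2]/50,z0,box=box)-M).sum()
    best=min((minimize(f,[dx,dy,dw],method="Nelder-Mead",options=dict(initial_simplex=[[dx,dy,dw],[dx+4,dy,dw],[dx,dy+4,dw],[dx,dy,dw+4]])) for dx in(-3,3) for dy in(-3,3) for dw in(-5,5)),key=lambda r:r.fun)
    t=best.x; return x+t[0]/1e3,y+t[1]/1e3,np.degrees(yaw+t[2]/50),best.fun,M.sum(),box,M
E
python3 - <<'E'
from fit import *
pan=[]
for n,k,x,y,yaw in [("w1","s",.436,.26,-8),("v2","m",.43,.065,-30),("v3","xl",.432,-.067,6),("v4","l",.427,-.245,-20)]:
    p=pickle.load(open(n+".pkl","rb")); 
    rs=[fit(p,k,x,y,np.radians(w)) for w in (yaw,-yaw)]
    r=min(rs,key=lambda r:r[3]); print(n,k,[round(v,4) for v in r[:5]])
    u,v,w,h=r[5]; im=p["color"][v:v+h,u:u+w,::-1]; s=sil(p,k,r[0],r[1],np.radians(r[2]),box=r[5])
    A=cv2.resize(im,(w*4,h*4),interpolation=cv2.INTER_CUBIC);
    for P in lens_model(k):
        q=(w2p(p,place(P,r[0],r[1],np.radians(r[2])))-[u,v]+.5)*4-.5
        cv2.polylines(A,[cv2.convexHull(q.astype(np.float32)).round().astype(np.int32)],True,(0,255,255),1)
    B=cv2.resize((r[6]*255).astype(np.uint8),(w*4,h*4)); A=np.vstack([A,cv2.merge([B]*3)])
    pan.append(cv2.copyMakeBorder(A,0,max(0,800-A.shape[0]),0,0,cv2.BORDER_CONSTANT)[:800])
P=np.hstack(pan); cv2.imwrite("pics/fit1.png",cv2.resize(P,(int(P.shape[1]*.72),int(P.shape[0]*.72)),interpolation=cv2.INTER_AREA));print(P.shape)
E
```

```text
w1 s [np.float64(0.4365), np.float64(0.2597), np.float64(8.7854), np.float64(150.6667), np.float64(1133.0)]
v2 m [np.float64(0.4302), np.float64(0.0651), np.float64(-33.1716), np.float64(160.9647), np.float64(1216.0)]
v3 xl [np.float64(0.4324), np.float64(-0.0655), np.float64(7.6281), np.float64(215.5686), np.float64(1578.0)]
v4 l [np.float64(0.4276), np.float64(-0.2437), np.float64(-21.1213), np.float64(188.6902), np.float64(1388.0)]
(800, 1060, 3)
```

View pics/fit1.png

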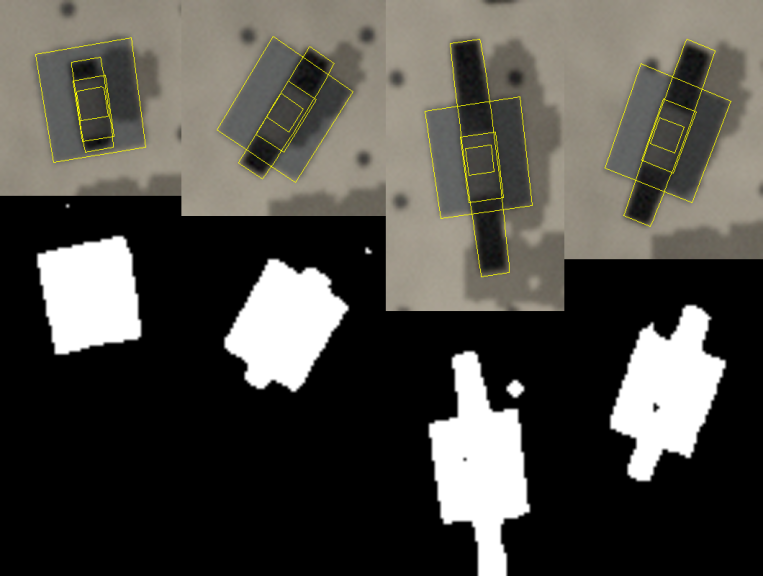

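```bash
python3 - <<'E'
from h import *
from workcell import bot
print(bot.get_obs()["q"].round(1))
plan((.55,-.1,.27),90)
plan((.55,.01,.27),2,(.55,-.1,.27),90)
E
```

```text
[-25.5   7.6  14.6  97.2  -0.1 -25.4]
from [ 0.5096 -0.2434  0.2292] 179.89 rp [-1.7997e+02 -1.6000e-01] t 7.0 n 12
[[-3.3, 12.0, -3.4, 0, 0, np.float64(0.1307)], [-1.8, 12.3, -3.4, 0, 0, np.float64(0.1307)], [-0.1, 12.4, -3.4, 0, 0, np.float64(0.1307)], [1.5, 12.3, -3.4, 0, 0, np.float64(0.1307)], [3.1, 12.0, -3.4, 0, 0, np.float64(0.1307)]]
[[4.6, 11.5, -3.4, 0, 0, np.float64(0.1307)], [6.1, 10.8, -3.4, 0, 0, np.float64(0.1307)], [7.4, 9.9, -3.4, 0, 0, np.float64(0.1307)], [8.7, 8.9, -3.4, 0, 0, np.float64(0.1307)], [9.8, 7.7, -3.4, 0, 0, np.float64(0.1307)]]
[[10.7, 6.3, -3.4, 0, 0, np.float64(0.1307)], [11.4, 4.9, -3.4, 0, 0, np.float64(0.1307)]]
from [ 0.55 -0.1   0.27] 90 rp [-1.7997e+02 -1.6000e-01] t 7.0 n 12
[[9.2, -0.0, -0.0, 0, 0, np.float64(0.128)], [9.1, -1.2, -0.0, 0, 0, np.float64(0.128)], [8.9, -2.3, -0.0, 0, 0, np.float64(0.128)], [8.5, -3.4, -0.0, 0, 0, np.float64(0.128)], [8.0, -4.5, -0.0, 0, 0, np.float64(0.128)]]
[[7.4, -5.5, -0.0, 0, 0, np.float64(0.128)], [6.6, -6.4, -0.0, 0, 0, np.float64(0.128)], [5.7, -7.2, -0.0, 0, 0, np.float64(0.128)], [4.8, -7.8, -0.0, 0, 0, np.float64(0.128)], [3.7, -8.4, -0.0, 0, 0, np.float64(0.128)]]
[[2.6, -8.8, -0.0, 0, 0, np.float64(0.128)], [1.5, -9.0, -0.0, 0, 0, np.float64(0.128)]]
```

{"fn": "servo_tool", "kwargs": {
  "motion": [
    [[-25,45,-6,0,0,0],[-25,45,-6,0,0,0],[-25,45,-6,0,0,0],[-25,45,-6,0,0,0],[-25,45,-6,0,0,0]]
  ]
}}

```text
time: 7.55
ee_pos: [0.6304, -0.0212, 0.2588]
tcp_rot: [-180.0, -0.1, -179.9]
wrist_force: [1.4, -0.8, -0.6]
opening: 0.0855
```

{"fn": "servo_tool", "kwargs": {
  "motion": [
    [[-10,30,0,0,0,0],[0,0,0,0,0,0],[0,0,0,0,0,0]]
  ]
}}

```text
time: 7.85
ee_pos: [0.6399, 0.0071, 0.2578]
tcp_rot: [-180.0, -0.2, -179.8]
wrist_force: [-0.3, 0.1, -1.1]
opening: 0.0855
```

```bash
python3 - <<'E'
from h import *
obs(); p=snap("wrist","c1"); print(campos(p))
E
```

```text
[0.6399 0.0071 0.2578] [-1.7997e+02 -1.7000e-01 -1.7978e+02] [-0.3  0.1 -1.1] 85.5 7.85
[0.55657735 0.00661601 0.41912266]
```

View pics/c1.png

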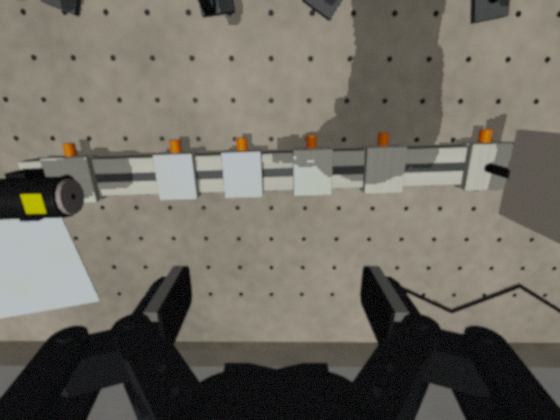

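Excellent view: carriers a to d sit at about (177,176), (242,174), (313,172) and (384,169), with the laser at the left (-y). Zooming for the corners.

```bash
python3 - <<'E'
import cv2,numpy as np
im=cv2.imread("pics/c1.png")[140:206,145:415]
g=cv2.resize(im,None,fx=2.9,fy=2.9,interpolation=cv2.INTER_CUBIC)
cv2.imwrite("pics/c1z.png",g)
E
```

```text
(no output)
```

View pics/c1z.png

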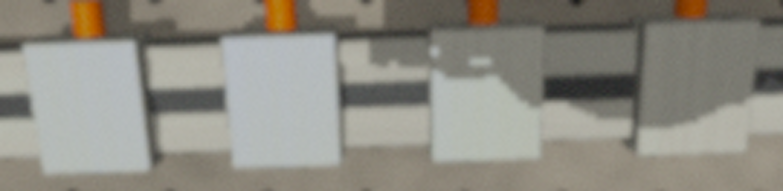

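```bash
python3 - <<'E'
from h import *
from scipy.optimize import least_squares
p=pickle.load(open("c1.pkl","rb"))
C=dict(a=[(24,42),(136,38),(151,168),(43,174)],b=[(223,37),(336,33),(340,164),(233,168)],c=[(432,27),(543,23),(541,157),(432,162)],d=[(640,22),(755,20),(747,152),(635,156)])
K=np.array([[-30,-25,0],[-30,25,0],[30,25,0],[30,-25,0]])/1e3 # TL: near robot, -y
uv={k:np.array(v)/2.9+[145,140]-.35 for k,v in C.items()}
def res(t):
    return np.concatenate([(w2p(p,place(K,t[1+2*i],t[2+2*i],t[0],.042))-uv[k]).ravel() for i,k in enumerate("abcd")])
r=least_squares(res,[.03,.64,-.12,.64,-.04,.64,.05,.64,.14]);t=r.x
print("yaw",np.degrees(t[0]),"rms px",np.sqrt((r.fun**2).mean()));print(t[1:].reshape(4,2).round(4))
L=np.polyfit(t[2::2],t[1::2],1);print("line yaw",np.degrees(np.arctan(-L[0])),(t[1::2]-np.polyval(L,t[2::2]))*1e3)
im=cv2.resize(cv2.imread("pics/c1.png")[140:206,145:415],None,fx=2.9,fy=2.9,interpolation=cv2.INTER_CUBIC)
for i in range(4):
    q=(w2p(p,place(K,t[1+2*i],t[2+2*i],t[0],.042))+.35-[145,140])*2.9
    cv2.polylines(im,[q.round().astype(int).reshape(-1,1,2)],True,(0,0,255),1)
cv2.imwrite("pics/c1f.png",im)
# cross-check on top cam
pt=pickle.load(open("top0.pkl","rb")); im=cv2.imread("pics/top0.png")
im=cv2.resize(im[150:280,130:330],None,fx=4,fy=4,interpolation=cv2.INTER_CUBIC)
for i in range(4):
    q=(w2p(pt,place(K,t[1+2*i],t[2+2*i],t[0],.042))+.5-[130,150])*4
    cv2.polylines(im,[q.round().astype(int).reshape(-1,1,2)],True,(0,0,255),1)
F=np.array([[-22,-20,10],[-22,20,10],[22,20,10],[22,-20,10]])/1e3
for x,y,w in[(.4365,.2597,8.8),(.4302,.0651,-33.2),(.4324,-.0655,7.6)]:
    q=(w2p(pt,place(F,x,y,np.radians(w)))+.5-[130,150])*4
    cv2.polylines(im,[q.round().astype(int).reshape(-1,1,2)],True,(0,0,255),1)
cv2.imwrite("pics/topf.png",im)
E
```

```text
yaw 2.196390213818781 rms px 0.5038162926301305
[[ 0.6444 -0.123 ]
 [ 0.6419 -0.0363]
 [ 0.6379  0.0541]
 [ 0.6355  0.1456]]
line yaw 1.9592268088866984 [-0.07916793  0.38185267 -0.52696884  0.2242841 ]
```

View pics/c1f.png

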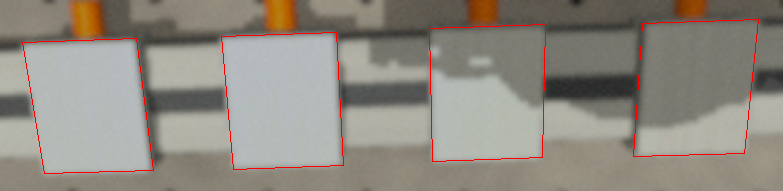

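View pics/topf.png

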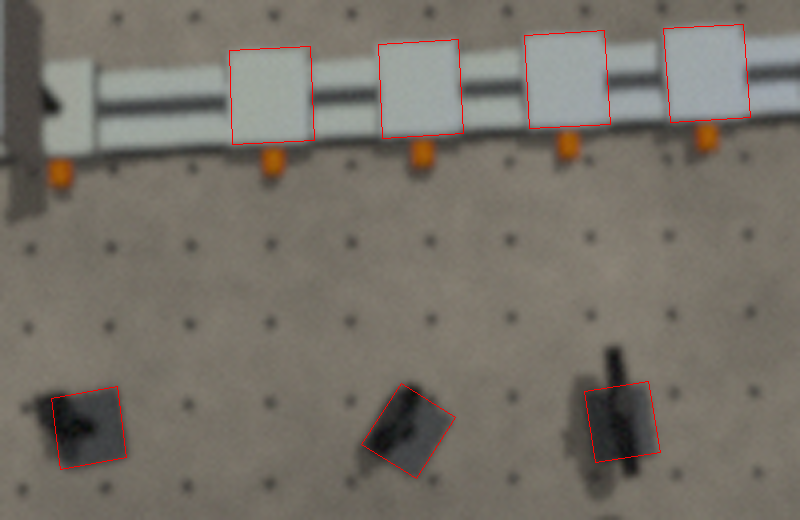

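```bash
python3 - <<'E'
from h import *
plan((.4324,-.0655,.22),187.6)
plan((.4324,-.0655,.125),187.6,(.4324,-.0655,.22),187.6,step=25)
E
```

```text
from [0.6398 0.0058 0.2579] -179.87 rp [-1.7997e+02 -1.5000e-01] t 7.9 n 5
[[41.5, -14.2, 7.6, 0, 0, np.float64(-0.0261)], [41.9, -13.1, 7.6, 0, 0, np.float64(-0.0261)], [42.2, -12.0, 7.6, 0, 0, np.float64(-0.0261)], [42.5, -10.9, 7.6, 0, 0, np.float64(-0.0261)], [42.8, -9.8, 7.6, 0, 0, np.float64(-0.0261)]]
from [ 0.4324 -0.0655  0.22  ] 187.6 rp [-1.7997e+02 -1.5000e-01] t 7.9 n 4
[[-0.0, 0.0, 23.8, 0, 0, np.float64(-0.0)], [-0.0, 0.0, 23.8, 0, 0, np.float64(-0.0)], [-0.0, 0.0, 23.8, 0, 0, np.float64(-0.0)], [-0.0, 0.0, 23.8, 0, 0, np.float64(-0.0)]]
```

{"fn": "servo_tool", "kwargs": {
  "motion": [
    [[41.5,-14,7.6,0,0,-0.026],[42,-13,7.6,0,0,-0.026],[42,-12,7.6,0,0,-0.026],[42.5,-11,7.6,0,0,-0.026],[43,-10,7.6,0,0,-0.026]]
  ],
  "gripper": 50
}}

```text
time: 8.4
ee_pos: [0.4301, -0.0674, 0.2199]
tcp_rot: [-180.0, -0.1, -172.5]
wrist_force: [-0.6, -0.3, 1.1]
opening: 0.0501
```

{"fn": "servo_tool", "kwargs": {
  "motion": [
    [[0,0,0,0,0,0],[0,0,0,0,0,0]]
  ]
}}

```text
time: 8.6
ee_pos: [0.4316, -0.0673, 0.2209]
tcp_rot: [-180.0, -0.0, -172.7]
wrist_force: [0.6, 0.2, -0.1]
opening: 0.05
```

```bash
python3 - <<'E'
from h import *
obs()
plan((.4324,-.0655,.125),187.6,step=25)
snap("wrist","g1")
E
```

```text
[ 0.4316 -0.0673  0.2209] [-1.7996e+02 -4.0000e-02 -1.7267e+02] [ 0.6  0.2 -0.1] 50.0 8.6
from [ 0.4316 -0.0673  0.2209] -172.67 rp [-1.7996e+02 -4.0000e-02] t 8.6 n 4
[[-0.2, 0.4, 24.0, 0, 0, np.float64(-0.0012)], [-0.2, 0.4, 24.0, 0, 0, np.float64(-0.0012)], [-0.2, 0.4, 24.0, 0, 0, np.float64(-0.0012)], [-0.2, 0.4, 24.0, 0, 0, np.float64(-0.0012)]]
```

View pics/g1.png

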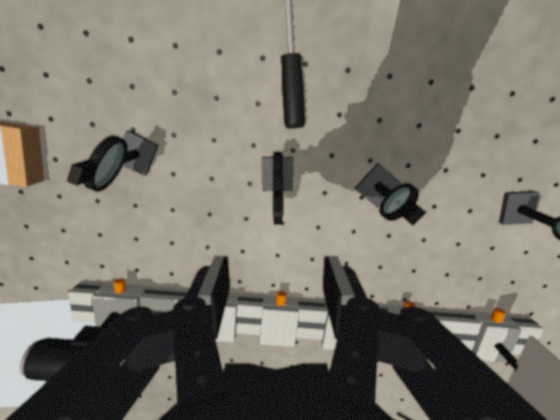

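{"fn": "servo_tool", "kwargs": {
  "motion": [
    [[0,0.5,24,0,0,0],[0,0.5,24,0,0,0],[0,0.5,24,0,0,0],[0,0,24,0,0,0],[0,0,0,0,0,0]]
  ]
}}

```text
time: 9.15
ee_pos: [0.4314, -0.0647, 0.1213]
tcp_rot: [179.9, -0.4, -172.5]
wrist_force: [-0.5, 0.2, 0.2]
opening: 0.0499
```

```bash
python3 - <<'E'
from h import *
obs();snap("wrist","g2");snap("scene","g2s")
cv2.imwrite("pics/g2sz.png",cv2.resize(cv2.imread("pics/g2s.png")[60:260,180:430],None,fx=3,fy=3,interpolation=cv2.INTER_CUBIC))
E
```

```text
[ 0.4314 -0.0647  0.1213] [ 179.93   -0.43 -172.52] [-0.5  0.2  0.2] 49.9 9.15
```

View pics/g2.png

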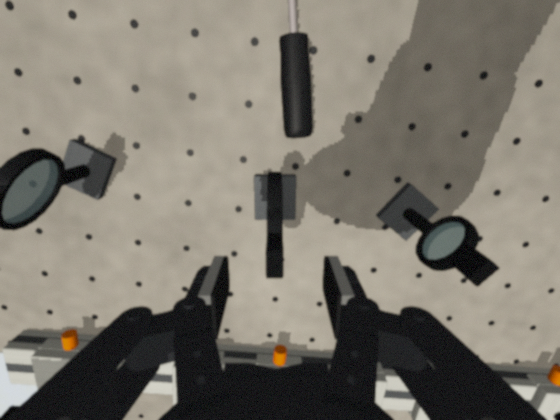

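View pics/g2sz.png

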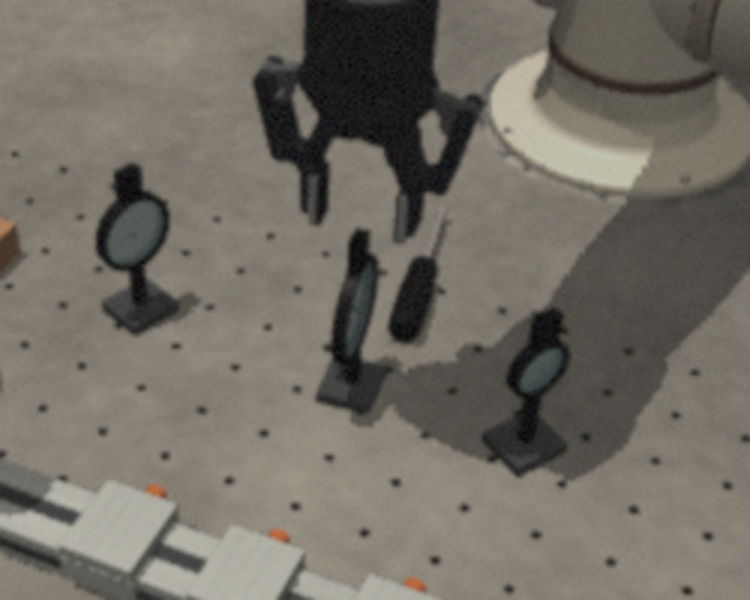

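```bash
python3 - <<'E'
from h import *
s=pickle.load(open("g2s.pkl","rb"));w=pickle.load(open("g2.pkl","rb"))
print(campos(w),campos(s))
for X in [(.4314,-.0647,.1213),(.4314,-.0647,.102),(.4324,-.0655,.136),(.4324,-.0655,0)]:
    print(X,((w2p(s,X)-[180,60])*3).round(0),w2p(w,X).round(0))
from workcell import bot
print(bot.get_obs()["q"].round(1))
E
```

```text
[ 0.3495546  -0.07587371  0.28300462] [1.07400436 0.21025896 0.664252  ]
(0.4314, -0.0647, 0.1213) [[360. 252.]] [[276. 251.]]
(0.4314, -0.0647, 0.102) [[358. 275.]] [[276. 238.]]
(0.4324, -0.0655, 0.136) [[359. 234.]] [[275. 265.]]
(0.4324, -0.0655, 0) [[351. 387.]] [[275. 196.]]
[ -8.5 -11.1 -15.2  86.1  -0.1 -16. ]
```

```bash
python3 - <<'E'
from h import *
s=pickle.load(open("g2s.pkl","rb"));w=pickle.load(open("g2.pkl","rb"))
a=np.radians(187.5);ty=np.array([np.sin(a),-np.cos(a),0])
T=np.array([.4314,-.0647,.1213])
for dz in(-.02,0,.01,.02,.03,.04):
    print(dz,[((w2p(s,T+[0,0,dz]+sg*.025*ty)-[180,60])*3).round(0)[0] for sg in(-1,1)],[w2p(w,T+[0,0,dz]+sg*.025*ty).round(0)[0] for sg in(-1,1)],(w["R"]@(T+[0,0,dz])+w["t"])[2].round(3))
E
cd pics; python3 -c "
import cv2
cv2.imwrite('g2z.png',cv2.resize(cv2.imread('g2.png')[150:340,160:400],None,fx=3,fy=3,interpolation=cv2.INTER_CUBIC))"
```

```text
-0.02 [array([323., 268.]), array([394., 284.])] [array([239., 238.]), array([314., 237.])] 0.199
0 [array([323., 244.]), array([396., 260.])] [array([235., 251.]), array([318., 251.])] 0.18
0.01 [array([324., 231.]), array([397., 248.])] [array([232., 259.]), array([320., 259.])] 0.17
0.02 [array([324., 219.]), array([398., 235.])] [array([230., 268.]), array([323., 268.])] 0.161
0.03 [array([324., 206.]), array([399., 222.])] [array([227., 279.]), array([326., 278.])] 0.151
0.04 [array([325., 193.]), array([400., 209.])] [array([224., 290.]), array([329., 290.])] 0.142
```

View pics/g2z.png

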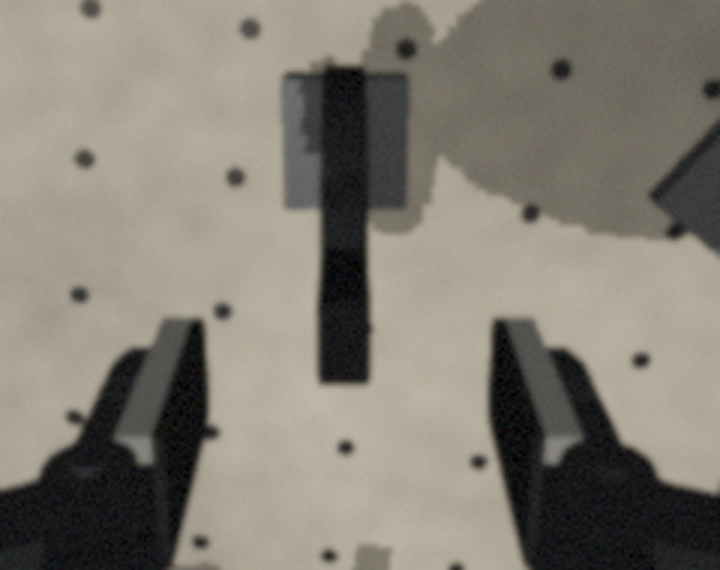

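The fingertips sit higher than the reported TCP implies: both cameras put them about 20 mm behind it. I'll back up and close to see where the pads really end.

{"fn": "servo_tool", "kwargs": {
  "motion": [
    [[0,0,-40,0,0,0],[0,0,-20,0,0,0],[0,0,0,0,0,0],[0,0,0,0,0,0],[0,0,0,0,0,0]]
  ],
  "gripper": 10
}}

```text
time: 9.75
ee_pos: [0.4323, -0.0651, 0.1837]
tcp_rot: [180.0, -0.2, -172.5]
wrist_force: [-1.6, 0.2, -0.1]
opening: 0.01
```

```bash
python3 - <<'E'
from h import *
obs();w=snap("wrist","g3");s=snap("scene","g3s")
A=cv2.resize(cv2.imread("pics/g3s.png")[60:200,220:380],None,fx=2.4,fy=2.4,interpolation=cv2.INTER_CUBIC)
B=cv2.resize(cv2.imread("pics/g3.png")[180:320,196:356],None,fx=2.4,fy=2.4,interpolation=cv2.INTER_CUBIC)
from workcell import bot
T=bot.get_obs()["ee_pos"]
for dz in(-.019,0,.02):
    q=((w2p(s,T+[0,0,dz])-[220,60])*2.4)[0]; cv2.circle(A,tuple(q.astype(int)),2,(0,0,255),-1)
    q=((w2p(w,T+[0,0,dz])-[196,180])*2.4)[0]; cv2.circle(B,tuple(q.astype(int)),2,(0,0,255),-1)
cv2.imwrite("pics/g3z.png",np.hstack([A,B]))
E
```

```text
[ 0.4323 -0.0651  0.1837] [ 180.     -0.2  -172.53] [-1.6  0.2 -0.1] 10.0 9.75
```

View pics/g3z.png

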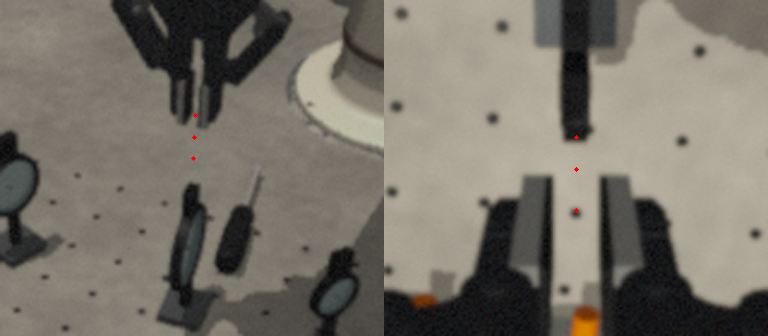

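```bash
python3 - <<'E'
from h import *
s=pickle.load(open("g3s.pkl","rb"));w=pickle.load(open("g3.pkl","rb"))
T=np.array([.4323,-.0651,.1837]); a=np.radians(187.47);tx=np.array([np.cos(a),np.sin(a),0])
for dz in np.arange(-.02,.041,.01):
    r=[dz.round(3)]
    for e in(.011,0,-.011):
        X=T+[0,0,dz]+e*tx; r+=[((w2p(s,X)-[220,60])*2.4).round(0)[0].tolist(),((w2p(w,X)-[196,180])*2.4).round(0)[0].tolist()]
    print(r)
A=cv2.resize(cv2.imread("pics/g3s.png")[60:130,270:320],None,fx=8,fy=8,interpolation=cv2.INTER_CUBIC)
cv2.imwrite("pics/g3zz.png",A)
E
```

```text
[np.float64(-0.02), [197.0, 151.0], [192.0, 101.0], [193.0, 159.0], [192.0, 138.0], [189.0, 167.0], [192.0, 173.0]]
[np.float64(-0.01), [198.0, 141.0], [192.0, 115.0], [194.0, 148.0], [192.0, 154.0], [189.0, 156.0], [192.0, 191.0]]
[np.float64(0.0), [198.0, 130.0], [192.0, 131.0], [194.0, 138.0], [192.0, 171.0], [190.0, 145.0], [192.0, 210.0]]
[np.float64(0.01), [199.0, 119.0], [192.0, 149.0], [195.0, 127.0], [192.0, 191.0], [190.0, 134.0], [192.0, 231.0]]
[np.float64(0.02), [200.0, 108.0], [192.0, 168.0], [195.0, 115.0], [192.0, 212.0], [191.0, 123.0], [192.0, 255.0]]
[np.float64(0.03), [200.0, 97.0], [192.0, 191.0], [196.0, 104.0], [192.0, 237.0], [192.0, 112.0], [192.0, 281.0]]
[np.float64(0.04), [201.0, 85.0], [192.0, 216.0], [197.0, 93.0], [193.0, 265.0], [192.0, 100.0], [193.0, 311.0]]
```

View pics/g3zz.png

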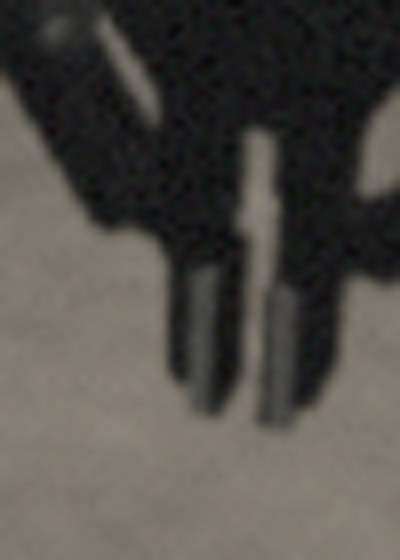

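{"fn": "servo_tool", "kwargs": {
  "motion": [
    [[0,0,0,0,0,0],[0,0,0,0,0,0],[0,0,20,0,0,0],[0,0,30,0,0,0],[0,0,0,0,0,0]]
  ],
  "gripper": 45
}}

```text
time: 10.35
ee_pos: [0.4302, -0.0649, 0.1307]
tcp_rot: [179.9, -0.5, -172.5]
wrist_force: [0.5, -0.3, -0.0]
opening: 0.045
```

{"fn": "servo_tool", "kwargs": {
  "motion": [
    [[0,0,20,0,0,0],[0,0,17,0,0,0],[0,0,0,0,0,0],[0,0,0,0,0,0]]
  ]
}}

```text
time: 10.75
ee_pos: [0.4322, -0.0652, 0.0982]
tcp_rot: [-180.0, -0.2, -172.5]
wrist_force: [0.2, -0.7, 0.1]
opening: 0.0451
```

```bash
cat >> h.py <<'E'
def duo(n,cx=300,cy=150):
    obs();snap("wrist",n);snap("scene",n+"s")
    A=cv2.imread(f"pics/{n}s.png");x0=int(np.clip(cx-85,0,390));y0=int(np.clip(cy-90,0,240))
    A=cv2.resize(A[y0:y0+180,x0:x0+170],None,fx=2.3,fy=2.3,interpolation=cv2.INTER_CUBIC)
    B=cv2.resize(cv2.imread(f"pics/{n}.png")[150:330,190:360],None,fx=2.3,fy=2.3,interpolation=cv2.INTER_CUBIC)
    cv2.imwrite(f"pics/{n}z.png",np.hstack([A,B]))
E
python3 -c "
from h import *
duo('g4')"
```

```text
[ 0.4322 -0.0652  0.0982] [-1.7999e+02 -1.5000e-01 -1.7253e+02] [ 0.2 -0.7  0.1] 45.1 10.75
```

View pics/g4z.png

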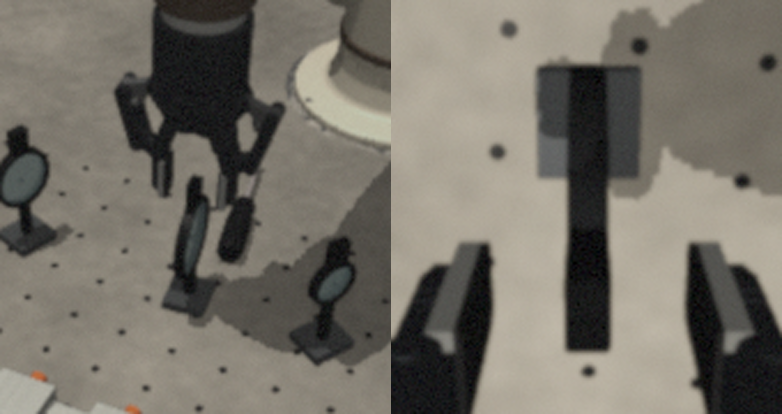

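{"fn": "servo_tool", "kwargs": {
  "motion": [
    [[0,0,2,0,0,0],[0,0,0,0,0,0],[0,0,0,0,0,0],[0,0,0,0,0,0],[0,0,0,0,0,0]]
  ],
  "gripper": 5,
  "newtons": 50
}}

```text
time: 11.35
ee_pos: [0.4322, -0.0653, 0.0954]
tcp_rot: [-180.0, -0.1, -172.5]
wrist_force: [0.3, -1.3, 4.3]
opening: 0.0089
```

```bash
python3 -c "
from h import *
duo('g5')"
```

```text
[ 0.4322 -0.0653  0.0954] [-1.7997e+02 -1.3000e-01 -1.7254e+02] [ 0.3 -1.3  4.3] 8.9 11.35
```

View pics/g5z.png

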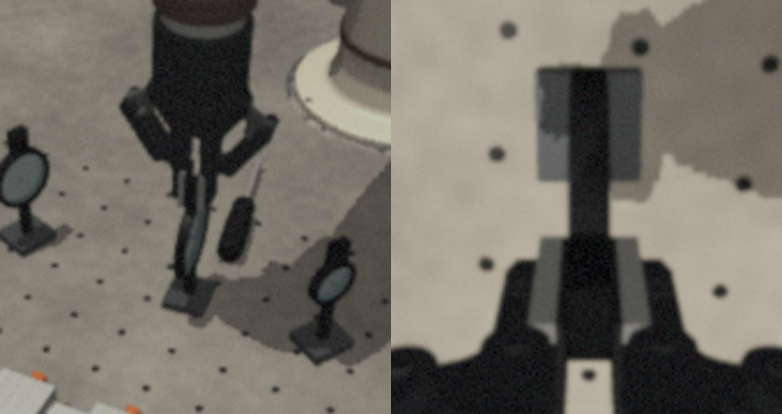

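{"fn": "servo_tool", "kwargs": {
  "motion": [
    [[0,0,-10,0,0,0],[0,0,-30,0,0,0],[0,0,-40,0,0,0],[0,0,-20,0,0,0],[0,0,0,0,0,0]]
  ]
}}

```text
time: 11.95
ee_pos: [0.4332, -0.0652, 0.1977]
tcp_rot: [-179.9, 0.0, -172.5]
wrist_force: [0.2, -0.1, -2.3]
opening: 0.0087
```

```bash
python3 -c "
from h import *
plan((.6353,.1456,.195),182.1,step=35)
duo('g6')"
```

```text
from [ 0.4332 -0.0652  0.1977] -172.53 rp [-1.7994e+02  2.0000e-02] t 11.9 n 9
[[-25.3, 20.3, 0.3, 0, 0, np.float64(0.0104)], [-25.1, 20.6, 0.3, 0, 0, np.float64(0.0104)], [-24.9, 20.8, 0.3, 0, 0, np.float64(0.0104)], [-24.7, 21.1, 0.3, 0, 0, np.float64(0.0104)], [-24.4, 21.3, 0.3, 0, 0, np.float64(0.0104)]]
[[-24.2, 21.6, 0.3, 0, 0, np.float64(0.0104)], [-24.0, 21.8, 0.3, 0, 0, np.float64(0.0104)], [-23.8, 22.1, 0.3, 0, 0, np.float64(0.0104)], [-23.5, 22.3, 0.3, 0, 0, np.float64(0.0104)]]
[ 0.4332 -0.0652  0.1977] [-1.7994e+02  2.0000e-02 -1.7253e+02] [ 0.2 -0.1 -2.3] 8.7 11.95
```

View pics/g6z.png

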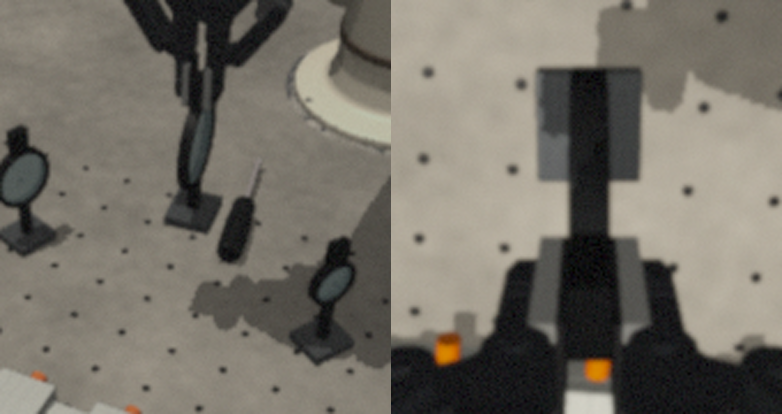

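The lens is lifted and upright, and the foot hasn't shifted in the wrist view. Moving to carrier d.

{"fn": "servo_tool", "kwargs": {
  "motion": [
    [[-25,20,0,0,0,0.0104],[-25,20.5,0,0,0,0.0104],[-25,21,0,0,0,0.0104],[-25,21,0,0,0,0.0104],[-24.5,21.5,0,0,0,0.0104]]
  ]
}}

```text
time: 12.55
ee_pos: [0.5446, 0.0529, 0.1922]
tcp_rot: [-180.0, -0.4, -175.5]
wrist_force: [-0.2, -1.0, -1.5]
opening: 0.0091
```

{"fn": "servo_tool", "kwargs": {
  "motion": [
    [[-24,21.5,0,0,0,0.0104],[-24,22,0,0,0,0.0104],[-24,22,0,0,0,0.0104],[-23.5,22,0,0,0,0.0104],[0,0,0,0,0,0]]
  ]
}}

```text
time: 13.05
ee_pos: [0.6353, 0.1477, 0.1895]
tcp_rot: [-180.0, -0.5, -177.8]
wrist_force: [-0.1, -0.1, -2.8]
opening: 0.0091
```

```bash
python3 -c "
from h import *
plan((.6353,.1456,.155),182.1,step=35)
"
```

```text
from [0.6353 0.1477 0.1895] -177.79 rp [-179.96   -0.48] t 13.1 n 1
[[0.0, -2.1, 34.5, 0, 0, np.float64(0.0019)]]
```

{"fn": "servo_tool", "kwargs": {
  "motion": [
    [[0,-2,15,0,0,0.002],[0,0,15,0,0,0],[0,0,0,0,0,0],[0,0,0,0,0,0],[0,0,0,0,0,0]]
  ]
}}

```text
time: 13.55
ee_pos: [0.6344, 0.143, 0.1648]
tcp_rot: [-180.0, -0.2, -178.0]
wrist_force: [-0.5, 0.3, -2.4]
opening: 0.0094
```

```bash
python3 -c "
from h import *
fixrot(182.1)
plan((.6353,.1456,.139),182.1,step=35)
duo('g7',380,270)"
```

```text
rotvec [-0.0004 -0.0027 -0.0022]
from [0.6344 0.143  0.1648] -178.02 rp [-1.7998e+02 -1.5000e-01] t 13.6 n 1
[[-1.0, 2.6, 25.8, 0, 0, np.float64(-0.0022)]]
[0.6344 0.143  0.1648] [-1.7998e+02 -1.5000e-01 -1.7802e+02] [-0.5  0.3 -2.4] 9.4 13.55
```

View pics/g7z.png

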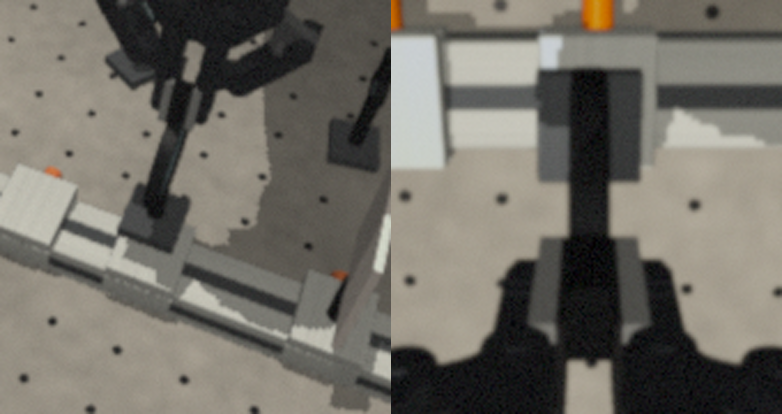

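{"fn": "servo_tool", "kwargs": {
  "motion": [
    [[-1,2.5,10,0,-0.0027,-0.002],[0,0,8,0,0,0],[0,0,0,0,0,0],[0,0,0,0,0,0],[0,0,0,0,0,0]]
  ]
}}

```text
time: 14.15
ee_pos: [0.6354, 0.1457, 0.1464]
tcp_rot: [-180.0, -0.0, -177.9]
wrist_force: [0.1, 0.1, -1.9]
opening: 0.0088
```

```bash
python3 -c "
from h import *
fixrot(182.1)
plan((.6353,.1456,.1385),182.1,step=35)
duo('g8',380,270)
from fit import *
p=pickle.load(open('g8.pkl','rb'))
"
```

```text
rotvec [-0.0004 -0.0002  0.    ]
from [0.6354 0.1457 0.1464] -177.9 rp [-1.7998e+02 -1.0000e-02] t 14.2 n 1
[[0.1, -0.1, 7.9, 0, 0, np.float64(0.0)]]
[0.6354 0.1457 0.1464] [-1.7998e+02 -1.0000e-02 -1.7790e+02] [ 0.1  0.1 -1.9] 8.8 14.15
```

View pics/g8z.png

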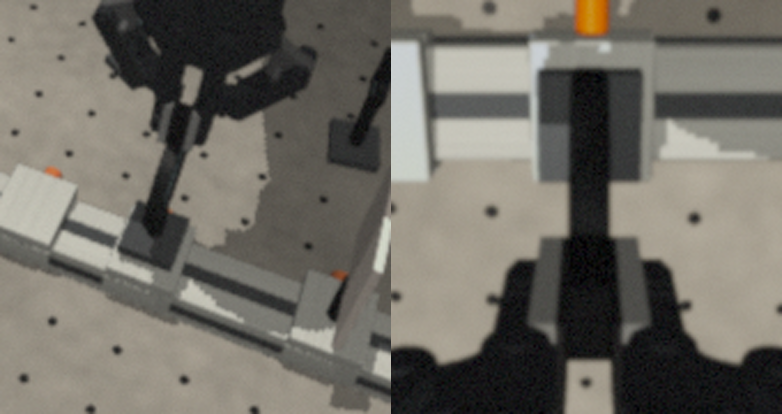

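{"fn": "servo_tool", "kwargs": {
  "motion": [
    [[0,0,5,0,0,0],[0,0,3,0,0,0],[0,0,1,0,0,0],[0,0,0,0,0,0],[0,0,0,0,0,0]]
  ]
}}

```text
time: 14.75
ee_pos: [0.6355, 0.1457, 0.1376]
tcp_rot: [-180.0, 0.0, -177.9]
wrist_force: [1.6, 1.5, 1.6]
opening: 0.0087
```

{"fn": "servo_tool", "kwargs": {
  "motion": [
    [[0,0,0,0,0,0],[0,0,0,0,0,0],[0,0,0,0,0,0],[0,0,0,0,0,0]]
  ],
  "gripper": 40
}}

```text
time: 15.15
ee_pos: [0.6353, 0.1457, 0.1371]
tcp_rot: [-180.0, -0.0, -177.9]
wrist_force: [-0.9, -0.1, 0.3]
opening: 0.0401
```

{"fn": "servo_tool", "kwargs": {
  "motion": [
    [[0,0,-20,0,0,0],[0,0,-40,0,0,0],[0,0,-30,0,0,0],[0,0,0,0,0,0]]
  ]
}}

```text
time: 15.55
ee_pos: [0.6365, 0.146, 0.2323]
tcp_rot: [180.0, 0.4, -177.9]
wrist_force: [0.3, 0.4, 0.1]
opening: 0.04
```

```bash
python3 -c "
from h import *
duo('g9',380,270)
# l: yaw 158.9 , TCP z=.128-.040=.088
plan((.4276,-.2437,.18),158.9)
"
```

```text
[0.6365 0.146  0.2323] [ 179.95    0.36 -177.9 ] [0.3 0.4 0.1] 40.0 15.55
from [0.6358 0.1458 0.2276] -177.9 rp [-1.7999e+02  5.0000e-02] t 15.7 n 10
[[22.2, -38.2, 4.8, 0, 0, np.float64(0.0405)], [20.7, -39.0, 4.8, 0, 0, np.float64(0.0405)], [19.1, -39.8, 4.8, 0, 0, np.float64(0.0405)], [17.4, -40.6, 4.8, 0, 0, np.float64(0.0405)], [15.8, -41.2, 4.8, 0, 0, np.float64(0.0405)]]
[[14.1, -41.9, 4.8, 0, 0, np.float64(0.0405)], [12.4, -42.4, 4.8, 0, 0, np.float64(0.0405)], [10.7, -42.9, 4.8, 0, 0, np.float64(0.0405)], [8.9, -43.3, 4.8, 0, 0, np.float64(0.0405)], [7.2, -43.6, 4.8, 0, 0, np.float64(0.0405)]]
```

View pics/g9z.png

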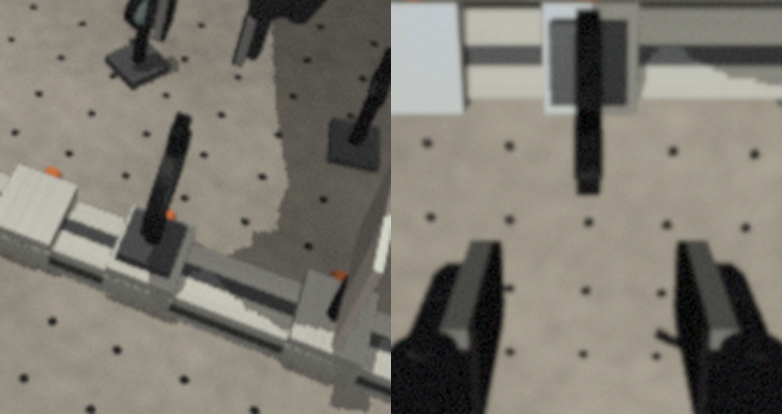

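{"fn": "servo_tool", "kwargs": {
  "motion": [
    [[22,-38,5,0,0,0.0405],[21,-39,5,0,0,0.0405],[19,-40,5,0,0,0.0405],[17.5,-40.5,5,0,0,0.0405],[16,-41,5,0,0,0.0405]]
  ]
}}

```text
time: 16.15
ee_pos: [0.5293, -0.0499, 0.2004]
tcp_rot: [-180.0, -0.1, 170.4]
wrist_force: [1.1, -0.7, 0.3]
opening: 0.0399
```

{"fn": "servo_tool", "kwargs": {
  "motion": [
    [[14,-42,5,0,0,0.0405],[12.5,-42.5,5,0,0,0.0405],[10.5,-43,5,0,0,0.0405],[9,-43,5,0,0,0.0405],[7,-43.5,5,0,0,0.0405]]
  ]
}}

```text
time: 16.65
ee_pos: [0.4255, -0.2446, 0.1757]
tcp_rot: [-180.0, -0.1, 158.8]
wrist_force: [0.9, -0.5, -0.1]
opening: 0.0403
```

{"fn": "servo_tool", "kwargs": {
  "motion": [
    [[0,0,0,0,0,0],[0,0,0,0,0,0],[0,0,0,0,0,0]]
  ]
}}

```text
time: 16.95
ee_pos: [0.4272, -0.2429, 0.1768]
tcp_rot: [-180.0, -0.1, 158.9]
wrist_force: [-0.2, -0.0, -0.7]
opening: 0.0398
```

```bash
python3 -c "
from h import *
obs(); fixrot(158.9)
plan((.4276,-.2437,.087),158.9,step=25)
"
```

```text
[ 0.4272 -0.2429  0.1768] [-1.7999e+02 -7.0000e-02  1.5894e+02] [-0.2 -0.  -0.7] 39.8 16.95
rotvec [-0.0001 -0.0013  0.0007]
from [ 0.4272 -0.2429  0.1768] 158.94 rp [-1.7999e+02 -7.0000e-02] t 16.9 n 4
[[-0.2, -0.2, 22.4, 0, 0, np.float64(0.0002)], [-0.2, -0.2, 22.4, 0, 0, np.float64(0.0002)], [-0.2, -0.2, 22.4, 0, 0, np.float64(0.0002)], [-0.2, -0.2, 22.4, 0, 0, np.float64(0.0002)]]
```

{"fn": "servo_tool", "kwargs": {
  "motion": [
    [[-0.6,-0.6,24,0,0,0],[0,0,24,0,0,0],[0,0,22,0,0,0],[0,0,20,0,0,0],[0,0,0,0,0,0]]
  ]
}}

```text
time: 17.45
ee_pos: [0.4268, -0.2424, 0.0847]
tcp_rot: [180.0, -0.3, 159.0]
wrist_force: [-0.5, 1.0, -0.5]
opening: 0.04
```

```bash
python3 -c "
from h import *
duo('h1',230,130)
"
```

```text
[ 0.4268 -0.2424  0.0847] [179.99  -0.27 159.04] [-0.5  1.  -0.5] 40.0 17.45
```

View pics/h1z.png

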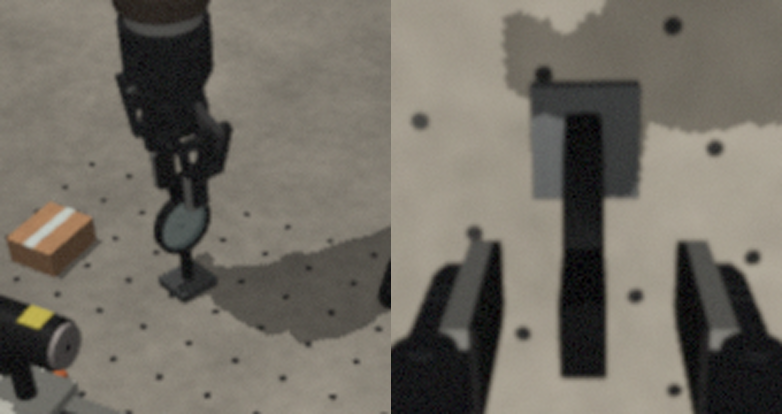

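{"fn": "servo_tool", "kwargs": {
  "motion": [
    [[0,-1.2,1,0,0,0],[0,0,0,0,0,0]]
  ]
}}

```text
time: 17.75
ee_pos: [0.4277, -0.2457, 0.0876]
tcp_rot: [-180.0, 0.1, 158.9]
wrist_force: [-0.5, 0.1, -1.2]
opening: 0.0397
```

{"fn": "servo_tool", "kwargs": {
  "motion": [
    [[0,0,0,0,0,0],[0,0,0,0,0,0],[0,0,0,0,0,0],[0,0,0,0,0,0]]
  ],
  "gripper": 5
}}

```text
time: 18.15
ee_pos: [0.4273, -0.2455, 0.0869]
tcp_rot: [-180.0, 0.0, 158.9]
wrist_force: [0.9, 1.8, 2.8]
opening: 0.0086
```

```bash
python3 -c "
from h import *
duo('h2',230,130)
"
```

```text
[ 0.4273 -0.2455  0.0869] [-1.7998e+02  3.0000e-02  1.5890e+02] [0.9 1.8 2.8] 8.6 18.15
```

View pics/h2z.png

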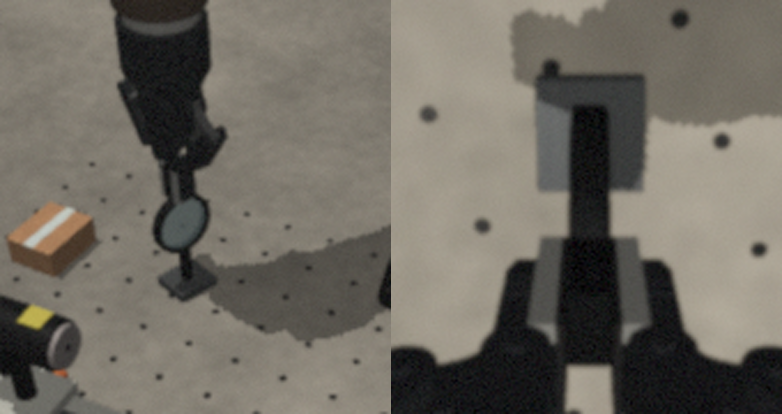

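{"fn": "servo_tool", "kwargs": {
  "motion": [
    [[0,0,-10,0,0,0],[0,0,-30,0,0,0],[0,0,-40,0,0,0],[0,0,-25,0,0,0],[0,0,0,0,0,0]]
  ]
}}

```text
time: 18.75
ee_pos: [0.4281, -0.2462, 0.1954]
tcp_rot: [-179.9, 0.3, 158.9]
wrist_force: [-0.6, 0.1, -2.6]
opening: 0.0087
```

```bash
python3 -c "
from h import *
obs()
plan((.6384,.0541,.190),182.1,step=38)
"
```

```text
[ 0.4281 -0.2462  0.1954] [-179.91    0.27  158.89] [-0.6  0.1 -2.6] 8.7 18.75
from [ 0.4281 -0.2462  0.1954] 158.89 rp [-179.91    0.27] t 18.8 n 10
[[-8.8, 35.6, 0.5, 0, 0, np.float64(-0.0405)], [-10.2, 35.2, 0.5, 0, 0, np.float64(-0.0405)], [-11.7, 34.8, 0.5, 0, 0, np.float64(-0.0405)], [-13.1, 34.3, 0.5, 0, 0, np.float64(-0.0405)], [-14.4, 33.7, 0.5, 0, 0, np.float64(-0.0405)]]
[[-15.8, 33.1, 0.5, 0, 0, np.float64(-0.0405)], [-17.1, 32.4, 0.5, 0, 0, np.float64(-0.0405)], [-18.4, 31.7, 0.5, 0, 0, np.float64(-0.0405)], [-19.7, 30.9, 0.5, 0, 0, np.float64(-0.0405)], [-20.9, 30.1, 0.5, 0, 0, np.float64(-0.0405)]]
```

{"fn": "servo_tool", "kwargs": {
  "motion": [
    [[-9,35.5,0,0,0,-0.0405],[-10,35,0,0,0,-0.0405],[-11.5,35,0,0,0,-0.0405],[-13,34.5,0,0,0,-0.0405],[-14.5,33.5,0,0,0,-0.0405]]
  ]
}}

```text
time: 19.25
ee_pos: [0.5322, -0.0939, 0.1902]
tcp_rot: [-180.0, -0.1, 170.6]
wrist_force: [0.7, -0.3, -1.7]
opening: 0.009
```

{"fn": "servo_tool", "kwargs": {
  "motion": [
    [[-16,33,0,0,0,-0.0405],[-17,32.5,0,0,0,-0.0405],[-18.5,31.5,0,0,0,-0.0405],[-19.5,31,0,0,0,-0.0405],[-21,30,0,0,0,-0.0405]]
  ]
}}

```text
time: 19.75
ee_pos: [0.6374, 0.0558, 0.1898]
tcp_rot: [-180.0, -0.2, -177.8]
wrist_force: [0.8, -0.0, -2.2]
opening: 0.0087
```

{"fn": "servo_tool", "kwargs": {
  "motion": [
    [[0,0,15,0,0,0],[0,0,15,0,0,0],[0,0,0,0,0,0],[0,0,0,0,0,0],[0,0,0,0,0,0]]
  ]
}}

```text
time: 20.25
ee_pos: [0.6374, 0.0543, 0.162]
tcp_rot: [-180.0, 0.0, -177.9]
wrist_force: [-0.2, -0.4, -2.5]
opening: 0.0093
```

```bash
python3 -c "
from h import *
fixrot(182.1)
plan((.6384,.0541,.137),182.1,step=38)
duo('h3',330,240)
"
```

```text
rotvec [-0.0004  0.0002 -0.0004]
from [0.6374 0.0543 0.162 ] -177.92 rp [-1.7998e+02  1.0000e-02] t 20.2 n 1
[[-1.0, -0.3, 25.0, 0, 0, np.float64(-0.0004)]]
[0.6374 0.0543 0.162 ] [-1.7998e+02  1.0000e-02 -1.7792e+02] [-0.2 -0.4 -2.5] 9.3 20.25
```

View pics/h3z.png

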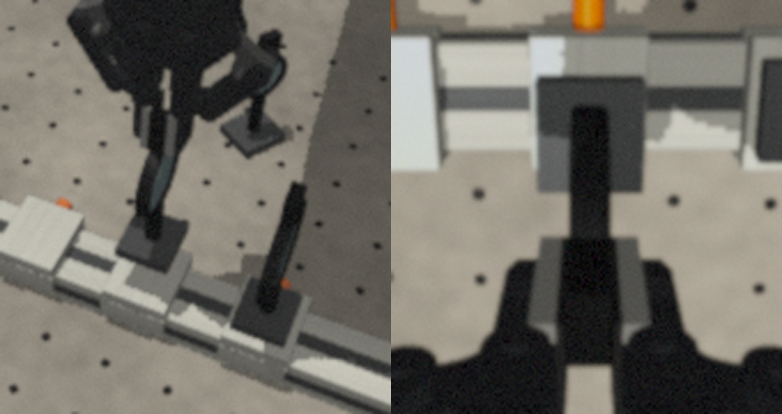

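{"fn": "servo_tool", "kwargs": {
  "motion": [
    [[-1.2,0,15,0,0,0],[0,0,12,0,0,0],[0,0,0,0,0,0],[0,0,0,0,0,0],[0,0,0,0,0,0]]
  ]
}}

```text
time: 20.85
ee_pos: [0.6385, 0.0546, 0.1345]
tcp_rot: [-180.0, -0.0, -177.9]
wrist_force: [-0.2, -0.4, -2.7]
opening: 0.0084
```

```bash
python3 -c "
from h import *
plan((.6387,.0541,.129),182.1,step=38)
duo('h4',330,240)
"
```

```text
from [0.6385 0.0546 0.1345] -177.9 rp [-1.7998e+02 -1.0000e-02] t 20.9 n 1
[[-0.2, -0.5, 5.5, 0, 0, np.float64(0.0)]]
[0.6385 0.0546 0.1345] [-1.7998e+02 -1.0000e-02 -1.7790e+02] [-0.2 -0.4 -2.7] 8.4 20.85
```

View pics/h4z.png

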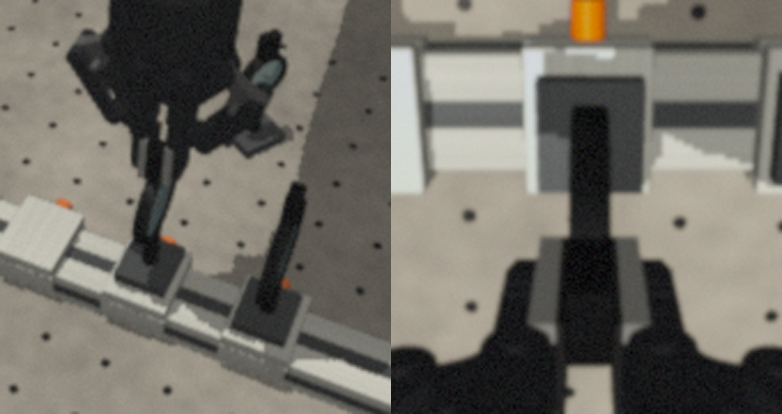

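{"fn": "servo_tool", "kwargs": {
  "motion": [
    [[0,-0.8,3,0,0,0],[0,0,1.5,0,0,0],[0,0,1,0,0,0],[0,0,0,0,0,0],[0,0,0,0,0,0]]
  ]
}}

```text
time: 21.45
ee_pos: [0.6385, 0.0538, 0.129]
tcp_rot: [-180.0, -0.0, -177.9]
wrist_force: [1.2, -0.6, -0.7]
opening: 0.009
```

{"fn": "servo_tool", "kwargs": {
  "motion": [
    [[0,0,0.5,0,0,0],[0,0,0,0,0,0]]
  ]
}}

```text
time: 21.65
ee_pos: [0.6387, 0.0539, 0.1289]
tcp_rot: [-180.0, 0.0, -177.9]
wrist_force: [-0.1, 0.6, 3.8]
opening: 0.009
```

{"fn": "servo_tool", "kwargs": {
  "motion": [
    [[0,0,0,0,0,0],[0,0,0,0,0,0],[0,0,0,0,0,0],[0,0,0,0,0,0]]
  ],
  "gripper": 40
}}

```text
time: 22.05
ee_pos: [0.6384, 0.0538, 0.1281]
tcp_rot: [-180.0, -0.0, -177.9]
wrist_force: [-0.8, -1.0, 0.9]
opening: 0.0406
```

{"fn": "servo_tool", "kwargs": {
  "motion": [
    [[0,0,-20,0,0,0],[0,0,-40,0,0,0],[0,0,-35,0,0,0],[0,0,0,0,0,0]]
  ]
}}

```text
time: 22.45
ee_pos: [0.6398, 0.054, 0.2289]
tcp_rot: [-180.0, 0.4, -177.9]
wrist_force: [0.2, -0.7, 1.1]
opening: 0.0399
```

```bash
python3 -c "
from h import *
duo('h5',330,240)
# m
plan((.4302,.0651,.18),146.8,step=30)
"
```

```text
[0.6398 0.054  0.2289] [-180.     0.4 -177.9] [ 0.2 -0.7  1.1] 39.9 22.45
from [0.639  0.0539 0.224 ] -177.9 rp [-1.7998e+02  7.0000e-02] t 22.6 n 8
[[26.0, 2.4, 5.5, 0, 0, np.float64(0.077)], [26.1, 0.3, 5.5, 0, 0, np.float64(0.077)], [26.1, -1.7, 5.5, 0, 0, np.float64(0.077)], [25.9, -3.7, 5.5, 0, 0, np.float64(0.077)], [25.5, -5.7, 5.5, 0, 0, np.float64(0.077)]]
[[25.0, -7.6, 5.5, 0, 0, np.float64(0.077)], [24.3, -9.5, 5.5, 0, 0, np.float64(0.077)], [23.5, -11.3, 5.5, 0, 0, np.float64(0.077)]]
```

View pics/h5z.png

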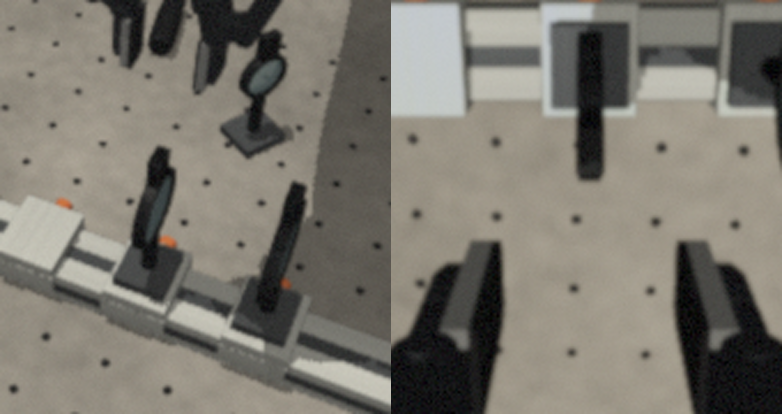

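{"fn": "servo_tool", "kwargs": {
  "motion": [
    [[26,2.5,5.5,0,0,0.077],[26,0.5,5.5,0,0,0.077],[26,-1.5,5.5,0,0,0.077],[26,-3.5,5.5,0,0,0.077],[25.5,-5.5,5.5,0,0,0.077]]
  ]
}}

```text
time: 23.05
ee_pos: [0.5065, 0.0616, 0.1938]
tcp_rot: [-179.9, -0.1, 159.9]
wrist_force: [0.3, 0.0, 0.2]
opening: 0.0401
```

{"fn": "servo_tool", "kwargs": {
  "motion": [
    [[25,-7.5,5.5,0,0,0.077],[24.5,-9.5,5.5,0,0,0.077],[23.5,-11.5,5.5,0,0,0.077],[0,0,0,0,0,0],[0,0,0,0,0,0]]
  ]
}}

```text
time: 23.55
ee_pos: [0.4296, 0.0658, 0.1787]
tcp_rot: [-180.0, -0.0, 146.9]
wrist_force: [1.7, 0.2, 0.3]
opening: 0.04
```

```bash
python3 -c "
from h import *
fixrot(146.8)
plan((.4302,.0651,.079),146.8,step=25)
"
```

```text
rotvec [-0.0009 -0.0004  0.0017]
from [0.4296 0.0658 0.1787] 146.9 rp [-1.7995e+02 -2.0000e-02] t 23.6 n 4
[[-0.2, -0.1, 24.9, 0, 0, np.float64(0.0004)], [-0.2, -0.1, 24.9, 0, 0, np.float64(0.0004)], [-0.2, -0.1, 24.9, 0, 0, np.float64(0.0004)], [-0.2, -0.1, 24.9, 0, 0, np.float64(0.0004)]]
```

{"fn": "servo_tool", "kwargs": {
  "motion": [
    [[-0.9,-0.3,27,0,0,0.0015],[0,0,27,0,0,0],[0,0,25,0,0,0],[0,0,20,0,0,0],[0,0,0,0,0,0]]
  ]
}}

```text
time: 24.05
ee_pos: [0.4294, 0.0647, 0.0773]
tcp_rot: [-179.8, -0.2, 146.8]
wrist_force: [0.2, 0.7, -0.0]
opening: 0.04
```

{"fn": "servo_tool", "kwargs": {
  "motion": [
    [[0,0,0,0,0,0],[0,0,0,0,0,0]]
  ]
}}

```text
time: 24.25
ee_pos: [0.4313, 0.0651, 0.0815]
tcp_rot: [180.0, 0.1, 146.7]
wrist_force: [0.5, 0.5, 0.1]
opening: 0.04
```

```bash
python3 -c "
from h import *
duo('i1',355,190)
"
```

```text
[0.4313 0.0651 0.0815] [1.7998e+02 5.0000e-02 1.4674e+02] [0.5 0.5 0.1] 40.0 24.25
```

View pics/i1z.png

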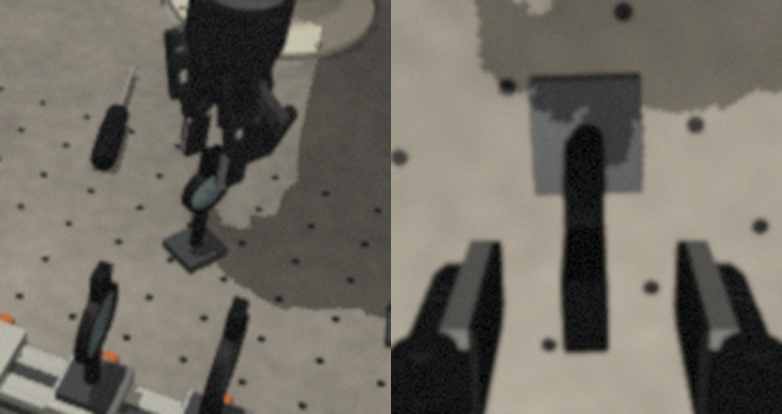

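{"fn": "servo_tool", "kwargs": {
  "motion": [
    [[0.9,-0.7,2,0,0,0],[0,0,0,0,0,0]]
  ]
}}

```text
time: 24.55
ee_pos: [0.4292, 0.0649, 0.0785]
tcp_rot: [-180.0, 0.0, 146.7]
wrist_force: [0.1, 0.6, 0.2]
opening: 0.04
```

{"fn": "servo_tool", "kwargs": {
  "motion": [
    [[0,0,0,0,0,0],[0,0,0,0,0,0],[0,0,0,0,0,0],[0,0,0,0,0,0],[0,0,0,0,0,0]]
  ],
  "gripper": 5
}}

```text
time: 25.05
ee_pos: [0.4294, 0.065, 0.0786]
tcp_rot: [-180.0, 0.0, 146.7]
wrist_force: [0.2, 0.3, 1.9]
opening: 0.009
```

```bash
python3 -c "
from h import *
duo('i2',355,190)
"
```

```text
[0.4294 0.065  0.0786] [-1.7998e+02  1.0000e-02  1.4672e+02] [0.2 0.3 1.9] 9.0 25.05
```

View pics/i2z.png

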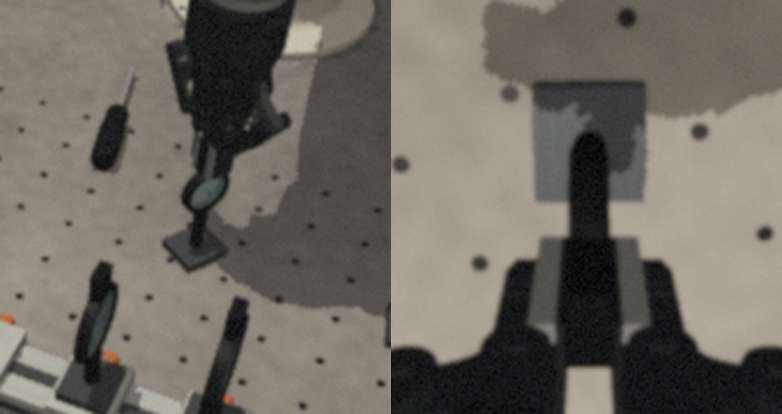

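{"fn": "servo_tool", "kwargs": {
  "motion": [
    [[0,0,-10,0,0,0],[0,0,-30,0,0,0],[0,0,-45,0,0,0],[0,0,-28,0,0,0],[0,0,0,0,0,0]]
  ]
}}

```text
time: 25.65
ee_pos: [0.4306, 0.0652, 0.1956]
tcp_rot: [179.8, 0.2, 146.7]
wrist_force: [0.1, 0.2, -1.7]
opening: 0.0091
```

```bash
python3 -c "
from h import *
obs()
plan((.6409,-.0363,.190),182.1,step=30)
"
```

```text
[0.4306 0.0652 0.1956] [179.82   0.23 146.72] [ 0.1  0.2 -1.7] 9.1 25.65
from [0.4306 0.0652 0.1956] 146.72 rp [179.82   0.23] t 25.6 n 8
[[-28.9, 3.8, 0.7, 0, 0, np.float64(-0.0772)], [-29.1, 1.6, 0.7, 0, 0, np.float64(-0.0772)], [-29.2, -0.7, 0.7, 0, 0, np.float64(-0.0772)], [-29.0, -2.9, 0.7, 0, 0, np.float64(-0.0772)], [-28.7, -5.1, 0.7, 0, 0, np.float64(-0.0772)]]
[[-28.2, -7.3, 0.7, 0, 0, np.float64(-0.0772)], [-27.6, -9.5, 0.7, 0, 0, np.float64(-0.0772)], [-26.8, -11.6, 0.7, 0, 0, np.float64(-0.0772)]]
```

{"fn": "servo_tool", "kwargs": {
  "motion": [
    [[-29,4,0,0,0,-0.077],[-29,1.5,0,0,0,-0.077],[-29,-0.5,0,0,0,-0.077],[-29,-3,0,0,0,-0.077],[-28.5,-5,0,0,0,-0.077]]
  ]
}}

```text
time: 26.15
ee_pos: [0.5608, 0.0014, 0.1901]
tcp_rot: [-179.9, -0.1, 169.0]
wrist_force: [0.4, 0.3, -1.7]
opening: 0.0088
```

{"fn": "servo_tool", "kwargs": {
  "motion": [
    [[-28,-7.5,0,0,0,-0.077],[-27.5,-9.5,0,0,0,-0.077],[-27,-11.5,0,0,0,-0.077],[0,0,0,0,0,0],[0,0,0,0,0,0]]
  ]
}}

```text
time: 26.65
ee_pos: [0.6387, -0.0363, 0.1895]
tcp_rot: [-180.0, -0.2, -178.1]
wrist_force: [-0.2, 0.7, -1.7]
opening: 0.0089
```

```bash
python3 -c "
from h import *
obs();fixrot(182.1)
plan((.6409,-.0363,.1276),182.1,step=30)
"
```

```text
[ 0.6387 -0.0363  0.1895] [-180.     -0.21 -178.06] [-0.2  0.7 -1.7] 8.9 26.65
rotvec [-0.0001 -0.0036 -0.0027]
from [ 0.6387 -0.0363  0.1895] -178.06 rp [-180.     -0.21] t 26.6 n 3
[[-0.7, -0.0, 20.6, 0, 0, np.float64(-0.0009)], [-0.7, -0.0, 20.6, 0, 0, np.float64(-0.0009)], [-0.7, -0.0, 20.6, 0, 0, np.float64(-0.0009)]]
```

{"fn": "servo_tool", "kwargs": {
  "motion": [
    [[-1,0,25,0,0,-0.0027],[-1,0,25,0,0,0],[0,0,12,0,0,0],[0,0,0,0,0,0],[0,0,0,0,0,0]]
  ]
}}

```text
time: 27.15
ee_pos: [0.6408, -0.0358, 0.1304]
tcp_rot: [-180.0, 0.0, -177.8]
wrist_force: [0.5, 0.5, -1.5]
opening: 0.0091
```

```bash
python3 -c "
from h import *
fixrot(182.1)
plan((.6409,-.0363,.1206),182.1,step=30)
duo('i3',280,220)
"
```

```text
rotvec [-0.0005  0.0003  0.0012]
from [ 0.6408 -0.0358  0.1304] -177.83 rp [-1.7997e+02  2.0000e-02] t 27.1 n 1
[[-0.1, -0.5, 9.8, 0, 0, np.float64(0.0012)]]
[ 0.6408 -0.0358  0.1304] [-1.7997e+02  2.0000e-02 -1.7783e+02] [ 0.5  0.5 -1.5] 9.1 27.15
```

View pics/i3z.png

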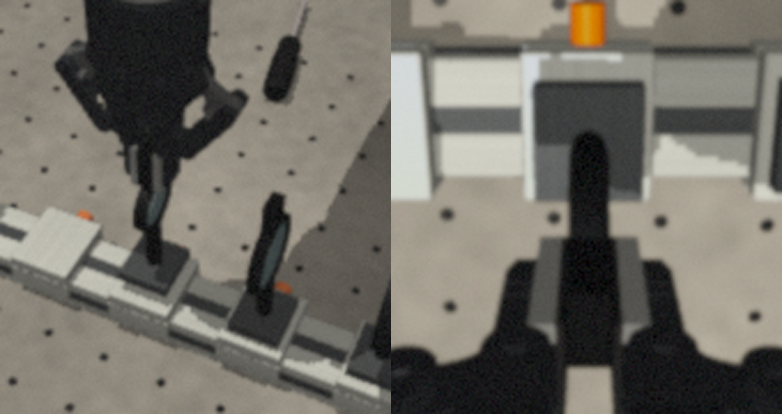

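{"fn": "servo_tool", "kwargs": {
  "motion": [
    [[0,-0.3,5,0,0,0.001],[0,0,3,0,0,0],[0,0,1.5,0,0,0],[0,0,0.5,0,0,0],[0,0,0,0,0,0]]
  ]
}}

```text
time: 27.75
ee_pos: [0.6412, -0.0365, 0.1206]
tcp_rot: [-180.0, 0.1, -177.9]
wrist_force: [-3.1, -0.8, 6.3]
opening: 0.0088
```

{"fn": "servo_tool", "kwargs": {
  "motion": [
    [[0,0,0,0,0,0],[0,0,0,0,0,0],[0,0,0,0,0,0],[0,0,0,0,0,0]]
  ],
  "gripper": 40
}}

```text
time: 28.15
ee_pos: [0.641, -0.0364, 0.1191]
tcp_rot: [-180.0, -0.0, -177.9]
wrist_force: [-0.8, -0.2, -0.1]
opening: 0.04
```

{"fn": "servo_tool", "kwargs": {
  "motion": [
    [[0,0,-20,0,0,0],[0,0,-40,0,0,0],[0,0,-45,0,0,0],[0,0,0,0,0,0]]
  ]
}}

```text
time: 28.55
ee_pos: [0.6427, -0.0364, 0.2313]
tcp_rot: [-179.9, 0.5, -177.9]
wrist_force: [1.5, 0.3, -0.4]
opening: 0.0398
```

```bash
python3 -c "
from h import *
duo('i4',300,220)
# s
plan((.4365,.2597,.18),188.8,step=40)
"
```

```text
[ 0.6427 -0.0364  0.2313] [-179.93    0.51 -177.89] [ 1.5  0.3 -0.4] 39.8 28.55
from [ 0.6417 -0.0363  0.2254] -177.88 rp [-1.7996e+02  1.1000e-01] t 28.6 n 10
[[19.4, 30.3, 4.5, 0, 0, np.float64(-0.0117)], [19.1, 30.6, 4.5, 0, 0, np.float64(-0.0117)], [18.7, 30.8, 4.5, 0, 0, np.float64(-0.0117)], [18.3, 31.0, 4.5, 0, 0, np.float64(-0.0117)], [18.0, 31.2, 4.5, 0, 0, np.float64(-0.0117)]]
[[17.6, 31.4, 4.5, 0, 0, np.float64(-0.0117)], [17.2, 31.6, 4.5, 0, 0, np.float64(-0.0117)], [16.9, 31.8, 4.5, 0, 0, np.float64(-0.0117)], [16.5, 32.0, 4.5, 0, 0, np.float64(-0.0117)], [16.1, 32.2, 4.5, 0, 0, np.float64(-0.0117)]]
```

View pics/i4z.png

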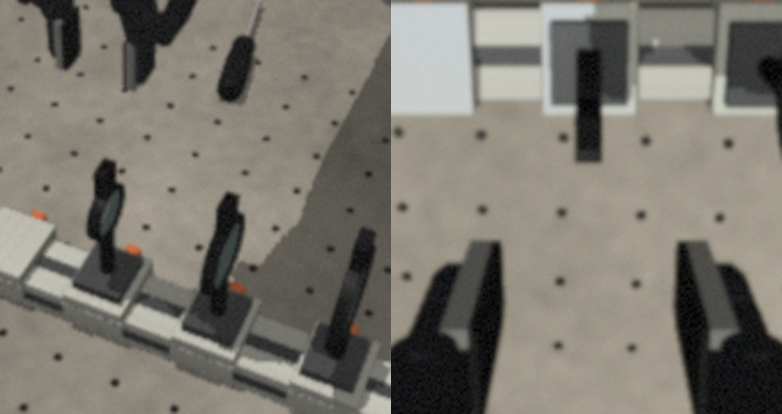

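{"fn": "servo_tool", "kwargs": {
  "motion": [
    [[22,30,0,0,0,-0.012],[20,30.5,2,0,0,-0.012],[19,31,5,0,0,-0.012],[18,31,6,0,0,-0.012],[17,31,6,0,0,-0.012]]
  ]
}}

```text
time: 29.15
ee_pos: [0.5343, 0.112, 0.2033]
tcp_rot: [-180.0, -0.2, -174.4]
wrist_force: [-0.4, 0.6, 0.1]
opening: 0.0402
```

{"fn": "servo_tool", "kwargs": {
  "motion": [
    [[17,31.5,6,0,0,-0.012],[17,31.5,6,0,0,-0.012],[16.5,32,6,0,0,-0.012],[16,32,6,0,0,-0.012],[16,32,4,0,0,-0.01]]
  ]
}}

```text
time: 29.65
ee_pos: [0.4331, 0.2597, 0.1751]
tcp_rot: [-179.9, -0.2, -171.1]
wrist_force: [0.6, -0.1, 0.0]
opening: 0.0398
```

{"fn": "servo_tool", "kwargs": {
  "motion": [
    [[0,0,0,0,0,0],[0,0,0,0,0,0]]
  ]
}}

```text
time: 29.85
ee_pos: [0.4339, 0.2592, 0.1759]
tcp_rot: [-179.9, -0.1, -171.0]
wrist_force: [0.0, 0.4, 0.2]
opening: 0.0398
```

```bash
python3 -c "
from h import *
fixrot(188.8)
plan((.4365,.2597,.071),188.8,step=25)
duo('j1',440,230)
"
```

```text
rotvec [-0.0013 -0.0023  0.0031]
from [0.4339 0.2592 0.1759] -171.03 rp [-1.7992e+02 -1.3000e-01] t 29.9 n 5
[[-0.5, 0.0, 21.0, 0, 0, np.float64(0.0006)], [-0.5, 0.0, 21.0, 0, 0, np.float64(0.0006)], [-0.5, 0.0, 21.0, 0, 0, np.float64(0.0006)], [-0.5, 0.0, 21.0, 0, 0, np.float64(0.0006)], [-0.5, 0.0, 21.0, 0, 0, np.float64(0.0006)]]
[0.4339 0.2592 0.1759] [-1.7992e+02 -1.3000e-01 -1.7103e+02] [0.  0.4 0.2] 39.8 29.85
```

View pics/j1z.png

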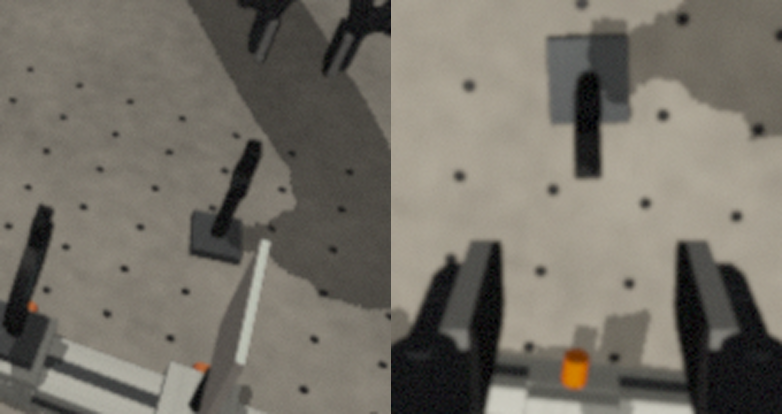

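{"fn": "servo_tool", "kwargs": {
  "motion": [
    [[-2.5,0,28,0,-0.0023,0.003],[0,0,28,0,0,0],[0,0,25,0,0,0],[0,0,20,0,0,0],[0,0,0,0,0,0]]
  ]
}}

```text
time: 30.45
ee_pos: [0.4365, 0.2576, 0.0733]
tcp_rot: [-179.9, -0.1, -171.4]
wrist_force: [0.8, 0.3, -0.4]
opening: 0.0405
```

{"fn": "servo_tool", "kwargs": {
  "motion": [
    [[0,0,0,0,0,0],[0,0,0,0,0,0]]
  ]
}}

```text
time: 30.65
ee_pos: [0.4382, 0.2594, 0.0776]
tcp_rot: [180.0, 0.2, -171.3]
wrist_force: [-0.2, -0.7, 0.8]
opening: 0.04
```

```bash
python3 -c "
from h import *
plan((.4365,.2597,.071),188.8,step=25)
duo('j2',440,230)
"
```

```text
from [0.4382 0.2594 0.0776] -171.35 rp [179.99   0.2 ] t 30.6 n 1
[[1.7, 0.6, 6.6, 0, 0, np.float64(-0.0025)]]
[0.4382 0.2594 0.0776] [ 179.99    0.2  -171.35] [-0.2 -0.7  0.8] 40.0 30.65
```

View pics/j2z.png

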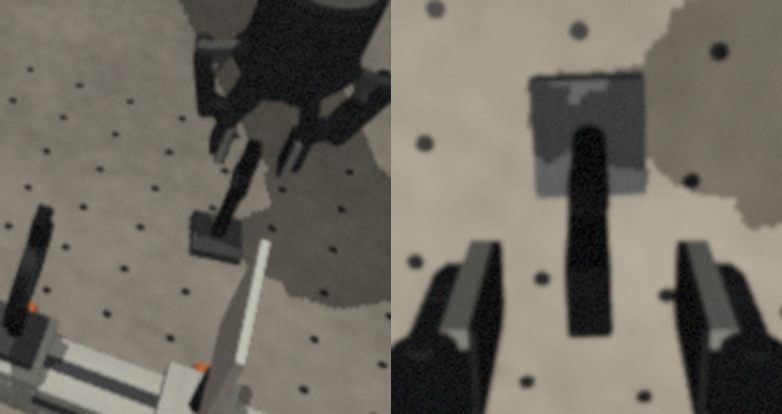

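{"fn": "servo_tool", "kwargs": {
  "motion": [
    [[1.5,0,6.5,0,0,-0.015],[0,0,0,0,0,0],[0,0,0,0,0,0]]
  ]
}}

```text
time: 31.05
ee_pos: [0.4357, 0.2592, 0.0696]
tcp_rot: [-180.0, 0.1, -170.4]
wrist_force: [0.8, 0.6, 0.4]
opening: 0.0398
```

{"fn": "servo_tool", "kwargs": {
  "motion": [
    [[0,0,0,0,0,0],[0,0,0,0,0,0],[0,0,0,0,0,0],[0,0,0,0,0,0],[0,0,0,0,0,0]]
  ],
  "gripper": 5
}}

```text
time: 31.55
ee_pos: [0.436, 0.2592, 0.07]
tcp_rot: [-180.0, 0.1, -170.4]
wrist_force: [-0.1, -1.1, 2.0]
opening: 0.009
```

```bash
python3 -c "
from h import *
duo('j3',440,230)
"
```

```text
[0.436  0.2592 0.07  ] [-1.7998e+02  1.2000e-01 -1.7044e+02] [-0.1 -1.1  2. ] 9.0 31.55
```

View pics/j3z.png

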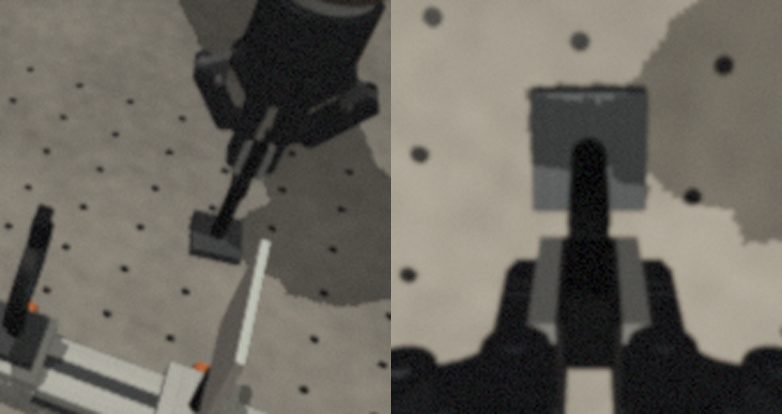

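{"fn": "servo_tool", "kwargs": {
  "motion": [
    [[0,0,-10,0,0,0],[0,0,-30,0,0,0],[0,0,-45,0,0,0],[0,0,-35,0,0,0],[0,0,0,0,0,0]]
  ]
}}

```text
time: 32.15
ee_pos: [0.4371, 0.2601, 0.1952]
tcp_rot: [179.9, 0.5, -170.4]
wrist_force: [0.0, 0.1, -1.3]
opening: 0.0089
```

```bash
python3 -c "
from h import *
obs()
plan((.45,-.11,.190),182.1,step=38)
plan((.6437,-.123,.190),182.1,(.45,-.11,.190),182.1,step=35)
"
```

```text
[0.4371 0.2601 0.1952] [ 179.86    0.49 -170.43] [ 0.   0.1 -1.3] 8.9 32.15
from [0.4371 0.2601 0.1952] -170.43 rp [179.86   0.49] t 32.1 n 10
[[4.9, -36.7, 0.5, 0, 0, np.float64(0.013)], [4.4, -36.8, 0.5, 0, 0, np.float64(0.013)], [3.9, -36.8, 0.5, 0, 0, np.float64(0.013)], [3.4, -36.9, 0.5, 0, 0, np.float64(0.013)], [3.0, -36.9, 0.5, 0, 0, np.float64(0.013)]]
[[2.5, -37.0, 0.5, 0, 0, np.float64(0.013)], [2.0, -37.0, 0.5, 0, 0, np.float64(0.013)], [1.5, -37.0, 0.5, 0, 0, np.float64(0.013)], [1.0, -37.0, 0.5, 0, 0, np.float64(0.013)], [0.5, -37.0, 0.5, 0, 0, np.float64(0.013)]]
from [ 0.45 -0.11  0.19] 182.1 rp [179.86   0.49] t 32.1 n 6
[[-32.2, -3.3, -0.0, 0, 0, np.float64(-0.0)], [-32.2, -3.3, -0.0, 0, 0, np.float64(-0.0)], [-32.2, -3.3, -0.0, 0, 0, np.float64(-0.0)], [-32.2, -3.3, -0.0, 0, 0, np.float64(-0.0)], [-32.2, -3.3, -0.0, 0, 0, np.float64(-0.0)]]
[[-32.2, -3.3, -0.0, 0, 0, np.float64(-0.0)]]
```

{"fn": "servo_tool", "kwargs": {
  "motion": [
    [[5,-36.5,0,0,0,0.013],[4.5,-37,0,0,0,0.013],[4,-37,0,0,0,0.013],[3.5,-37,0,0,0,0.013],[3,-37,0,0,0,0.013]]
  ]
}}

```text
time: 32.65
ee_pos: [0.4412, 0.0723, 0.189]
tcp_rot: [-180.0, 0.0, -174.2]
wrist_force: [1.3, -0.3, -1.5]
opening: 0.009
```

{"fn": "servo_tool", "kwargs": {
  "motion": [
    [[2.5,-37,0,0,0,0.013],[2,-37,0,0,0,0.013],[1.5,-37,0,0,0,0.013],[1,-37,0,0,0,0.013],[0.5,-37,0,0,0,0.013]]
  ]
}}

```text
time: 33.15
ee_pos: [0.4477, -0.1128, 0.1891]
tcp_rot: [180.0, 0.1, -177.9]
wrist_force: [0.1, 0.7, -1.6]
opening: 0.0087
```

{"fn": "servo_tool", "kwargs": {
  "motion": [
    [[0,0,0,0,0,0],[0,0,0,0,0,0]]
  ]
}}

```text
time: 33.35
ee_pos: [0.4478, -0.1119, 0.189]
tcp_rot: [180.0, 0.0, -178.0]
wrist_force: [-0.2, 1.4, -1.6]
opening: 0.0088
```

```bash
python3 -c "
from h import *
obs();fixrot(182.1)
plan((.6437,-.123,.185),182.1,step=35)
"
```

```text
[ 0.4478 -0.1119  0.189 ] [ 1.7997e+02  2.0000e-02 -1.7800e+02] [-0.2  1.4 -1.6] 8.8 33.35
rotvec [ 0.0006  0.0004 -0.0017]
from [ 0.4478 -0.1119  0.189 ] -178.0 rp [1.7997e+02 2.0000e-02] t 33.4 n 6
[[-32.6, -3.0, 0.7, 0, 0, np.float64(-0.0003)], [-32.6, -3.0, 0.7, 0, 0, np.float64(-0.0003)], [-32.6, -3.0, 0.7, 0, 0, np.float64(-0.0003)], [-32.6, -3.0, 0.7, 0, 0, np.float64(-0.0003)], [-32.6, -3.0, 0.7, 0, 0, np.float64(-0.0003)]]
[[-32.6, -3.0, 0.7, 0, 0, np.float64(-0.0003)]]
```

{"fn": "servo_tool", "kwargs": {
  "motion": [
    [[-32.5,-3,0,0,0,-0.0017],[-32.5,-3,0,0,0,0],[-32.5,-3,0,0,0,0],[-32.5,-3,0,0,0,0],[-32.5,-3,0,0,0,0]]
  ]
}}

```text
time: 33.85
ee_pos: [0.6125, -0.1185, 0.1896]
tcp_rot: [180.0, 0.1, -177.7]
wrist_force: [0.5, -0.8, -0.6]
opening: 0.0089
```

{"fn": "servo_tool", "kwargs": {
  "motion": [
    [[-32.5,-3,0,0,0,0],[0,0,25,0,0,0],[0,0,25,0,0,0],[0,0,10,0,0,0],[0,0,0,0,0,0]]
  ]
}}

```text
time: 34.35
ee_pos: [0.643, -0.1206, 0.1283]
tcp_rot: [180.0, -0.1, -177.7]
wrist_force: [-0.5, -0.3, -2.2]
opening: 0.0085
```

{"fn": "servo_tool", "kwargs": {
  "motion": [
    [[0,0,0,0,0,0],[0,0,0,0,0,0]]
  ]
}}

```text
time: 34.55
ee_pos: [0.6445, -0.1217, 0.1321]
tcp_rot: [-180.0, 0.2, -177.8]
wrist_force: [-0.1, 0.2, -2.0]
opening: 0.009
```

```bash
python3 -c "
from h import *
fixrot(182.1)
plan((.6437,-.123,.112),182.1,step=35)
duo('j4',240,210)
"
```

```text
rotvec [-0.0007  0.0043  0.0022]
from [ 0.6445 -0.1217  0.1321] -177.77 rp [-179.96    0.24] t 34.5 n 1
[[0.8, -1.2, 20.1, 0, 0, np.float64(0.0022)]]
[ 0.6445 -0.1217  0.1321] [-179.96    0.24 -177.77] [-0.1  0.2 -2. ] 9.0 34.55
```

View pics/j4z.png

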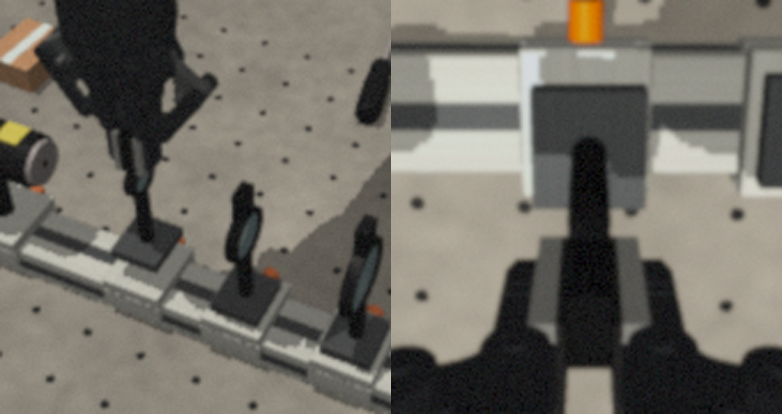

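{"fn": "servo_tool", "kwargs": {
  "motion": [
    [[0.5,-1.2,8,0,0,0.002],[0,0,5,0,0,0],[0,0,0,0,0,0],[0,0,0,0,0,0],[0,0,0,0,0,0]]
  ]
}}

```text
time: 35.15
ee_pos: [0.6436, -0.1231, 0.1173]
tcp_rot: [-180.0, 0.1, -177.9]
wrist_force: [-0.5, 0.3, -1.9]
opening: 0.0089
```

```bash
python3 -c "
from h import *
fixrot(182.1)
plan((.6437,-.123,.112),182.1,step=35)
duo('j5',240,210)
"
```

```text
rotvec [-0.0002  0.002  -0.0001]
from [ 0.6436 -0.1231  0.1173] -177.91 rp [-1.7999e+02  1.2000e-01] t 35.1 n 1
[[-0.1, 0.1, 5.3, 0, 0, np.float64(-0.0001)]]
[ 0.6436 -0.1231  0.1173] [-1.7999e+02  1.2000e-01 -1.7791e+02] [-0.5  0.3 -1.9] 8.9 35.15
```

View pics/j5z.png

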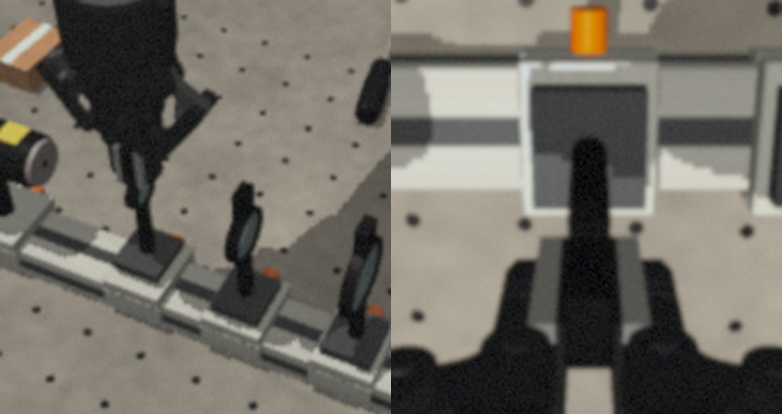

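Centred; lowering.

{"fn": "servo_tool", "kwargs": {
  "motion": [
    [[0,0,3,0,0,0],[0,0,1.5,0,0,0],[0,0,1,0,0,0],[0,0,0,0,0,0],[0,0,0,0,0,0]]
  ]
}}

```text
time: 35.75
ee_pos: [0.6436, -0.1231, 0.1121]
tcp_rot: [-180.0, 0.1, -177.9]
wrist_force: [-2.0, -0.4, 2.9]
opening: 0.0087
```

{"fn": "servo_tool", "kwargs": {
  "motion": [
    [[0,0,0,0,0,0],[0,0,0,0,0,0],[0,0,0,0,0,0],[0,0,0,0,0,0]]
  ],
  "gripper": 40
}}

```text
time: 36.15
ee_pos: [0.6435, -0.1231, 0.1115]
tcp_rot: [-180.0, 0.1, -177.9]
wrist_force: [0.2, -0.2, 0.3]
opening: 0.0401
```

{"fn": "servo_tool", "kwargs": {
  "motion": [
    [[0,0,-20,0,0,0],[0,0,-40,0,0,0],[0,0,-45,0,0,0],[0,0,-20,0,0,0],[0,0,0,0,0,0]]
  ]
}}

```text
time: 36.65
ee_pos: [0.6444, -0.1233, 0.2407]
tcp_rot: [-179.9, 0.4, -177.9]
wrist_force: [-0.1, -0.6, -0.2]
opening: 0.0398
```

{"fn": "servo_tool", "kwargs": {
  "motion": [
    [[0,25,-10,0,0,0],[0,35,0,0,0,0],[0,40,0,0,0,0],[0,30,0,0,0,0],[0,0,0,0,0,0]]
  ]
}}

```text
time: 37.15
ee_pos: [0.6381, 0.0102, 0.2454]
tcp_rot: [180.0, 0.0, -177.7]
wrist_force: [0.0, -0.3, -0.5]
opening: 0.0399
```

```bash
cat > chk.py <<'E'
from fit import *
obs()
ps={n:snap(n,"z_"+n) for n in("wrist","top","scene")}
for k,x,y in[("s",.6443,-.123),("m",.6415,-.0363),("l",.6384,.0541),("xl",.6353,.1456)]:
    r=[]
    for n in ("wrist","top"):
        try:
            f=fit(ps[n],k,x,y,np.radians(2.1),.042,pad=4); r+=[n,round((f[0]-x)*1e3,1),round((f[1]-y)*1e3,1),round(f[2],1),round(f[3]/f[4],2)]
        except Exception as e: r+=[n,str(e)[:40]]
    print(k,r)
for n in ps:
    im=cv2.imread(f"pics/z_{n}.png")
    for k,x,y in[("s",.6443,-.123),("m",.6415,-.0363),("l",.6384,.0541),("xl",.6353,.1456)]:
        for P in lens_model(k)[:3]:
            pass
cv2.imwrite("pics/z_scz.png",cv2.resize(cv2.imread("pics/z_scene.png")[110:330,110:400],None,fx=2.6,fy=2.6,interpolation=cv2.INTER_CUBIC))
cv2.imwrite("pics/z_toz.png",cv2.resize(cv2.imread("pics/z_top.png")[120:280,110:440],None,fx=2.4,fy=2.4,interpolation=cv2.INTER_CUBIC))
E
python3 chk.py
```

```text
[0.6381 0.0102 0.2454] [ 1.7996e+02  2.0000e-02 -1.7769e+02] [ 0.  -0.3 -0.5] 39.9 37.15
s ['wrist', np.float64(-2.9), np.float64(0.7), np.float64(6.7), np.float64(0.29), 'top', np.float64(-6.6), np.float64(0.9), np.float64(12.4), np.float64(0.45)]
m ['wrist', np.float64(-1.4), np.float64(-1.9), np.float64(1.9), np.float64(0.25), 'top', np.float64(3.4), np.float64(-49.5), np.float64(27.1), np.float64(0.57)]
l ['wrist', np.float64(2.8), np.float64(-0.5), np.float64(7.2), np.float64(0.16), 'top', np.float64(22.0), np.float64(-10.7), np.float64(31.7), np.float64(0.56)]
xl ['wrist', np.float64(0.0), np.float64(0.0), np.float64(5.6), np.float64(0.12), 'top', np.float64(-0.9), np.float64(54.8), np.float64(-25.1), np.float64(0.55)]
```

View pics/z_wrist.png

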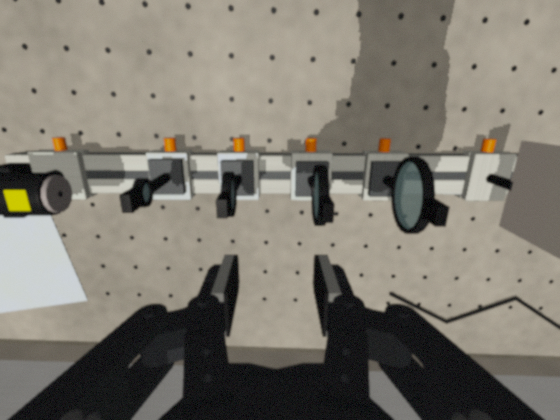

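View pics/z_scz.png

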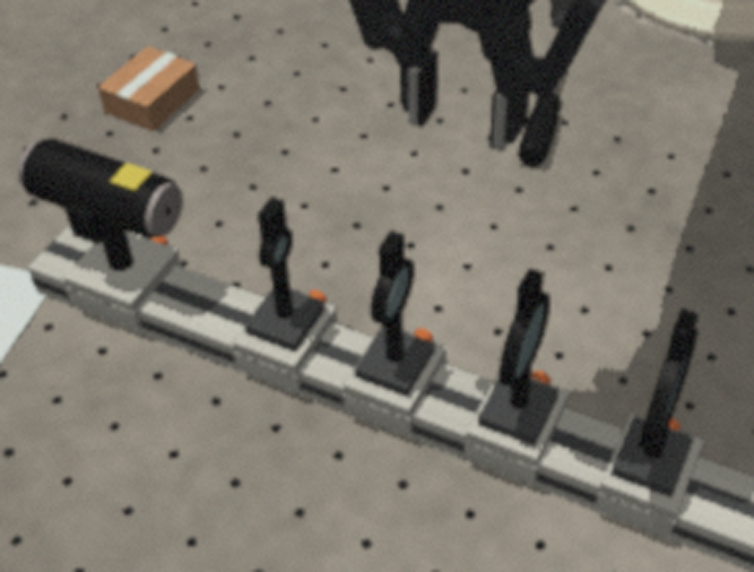

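Order and uprightness look right. The silhouette fit isn't reliable on the grey aluminium, so I'll check with an outline overlay.

```bash
python3 - <<'E'
from h import *
N=[("s",.6443,-.123),("m",.6415,-.0363),("l",.6384,.0541),("xl",.6353,.1456)]
K=np.array([[-30,-25,0],[-30,25,0],[30,25,0],[30,-25,0]])/1e3
out=[]
for n,(u,v,w,h),f in(("wrist",(110,145,350,95),2.28),("scene",(195,180,190,140),4)):
    p=pickle.load(open(f"z_{n}.pkl","rb"))
    im=cv2.resize(cv2.imread(f"pics/z_{n}.png")[v:v+h,u:u+w],None,fx=f,fy=f,interpolation=cv2.INTER_CUBIC)
    for k,x,y in N:
        for P,c in [(Q,(0,255,255)) for Q in lens_model(k)[:3]]:
            q=(w2p(p,place(P,x,y,np.radians(2.1),.042))+.5-[u,v])*f
            cv2.polylines(im,[cv2.convexHull(q.astype(np.float32)).round().astype(np.int32)],True,c,1)
        q=(w2p(p,place(K,x,y,np.radians(2.1),.042))+.5-[u,v])*f
        cv2.polylines(im,[q.round().astype(np.int32).reshape(-1,1,2)],True,(0,0,255),1)
    cv2.imwrite(f"pics/ov_{n}.png",im)
E
```

```text
(no output)
```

View pics/ov_wrist.png

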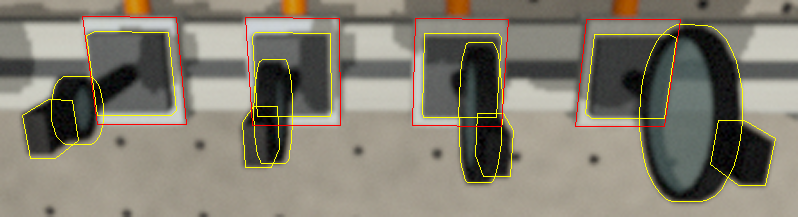

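View pics/ov_scene.png

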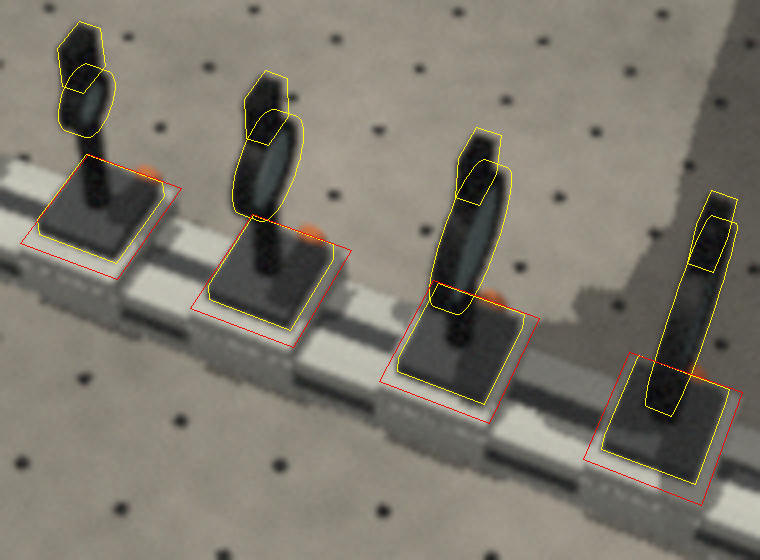

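```bash
python3 - <<'E'
from h import *
from workcell import bot
p=pickle.load(open("z_top.pkl","rb"));p0=pickle.load(open("top0.pkl","rb"))
a=p["color"][225:270,395:440].astype(float);b=p0["color"][225:270,395:440].astype(float);print("box diff",np.abs(a-b).mean())
print(bot.job_done());obs()
E
```

```text
box diff 5.337777777777778
the job is handed in; nothing more can be done
None
the job is handed in; nothing more can be done
```

All four lenses are on their carriers in order from the laser (on the robot's right): lens_s on carrier_a, lens_m on b, lens_l on c and lens_xl on d. Each one is released, and the gripper was raised clear before I handed the job in at about 37 s of the 136 s allowed.

**Final position check:** I drew outlines of each lens centred on its carrier and squared to the rail (2.1° yaw). They match both the wrist and scene pictures to within about 1–2 mm, with every lens upright.

**Contact and the box:** The highest wrist force I saw was about 6 N, and no lens was knocked. The arm stayed away from the box. Its patch of the top picture differs from the start by 5 grey levels on average, and it looks unmoved in the scene view.

These did not go as expected:
- **Fit on the rail:** The automatic silhouette fit gave unreliable results against the grey aluminium, so I disregarded it in favour of the outlines.
- **Fingertip position:** The cameras showed the fingertips about 20 mm behind the reported TCP, not 19 mm ahead as stated. I set the grip heights from the pictures.
- **Wrong move:** Early on I moved in the wrong sideways direction, past the sensor stand, to the edge of the arm's reach. The force readings showed no contact.

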